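# Set up the specimen bench for a record photo

### The job

Get the specimens ready for their record photo: stand every fallen bottle upright on the green mat, and press one lid down on each of the two tubs until it is fully home and level; turn the tablet on its stand so that its back, with the orange ball leaning that way, faces the middle of the mat, and set it to 50 degrees from the bench. When all of that is ready, take the picture: press the red button fully down and let go, then tip the tablet up to its upper stop, out of the way, leaving the pot, the notebook and the amber jar alone.

Things in the scene. Friction and masses are not known exactly. Their poses are not given: they have to be found in the camera images.
- bottle_a: Square white lab bottle: body 54 x 54 x 85 mm, neck, red cap (38 mm across, top 22 mm); 118 mm tall in all, about 0.28 kg, centre of mass about 35 mm above the base (rocks upright from a lean of up to 25 deg). Origin: base centre; z runs from base to cap, x and y square to the flat sides. Starts lying flat, cap roughly away from the robot. May be absent
- bottle_b: Square white lab bottle: body 54 x 54 x 85 mm, neck, yellow cap (38 mm across, top 22 mm); 118 mm tall in all, about 0.28 kg, centre of mass about 35 mm above the base (rocks upright from a lean of up to 25 deg). Origin: base centre; z runs from base to cap, x and y square to the flat sides. Starts lying flat, cap roughly away from the robot. May be absent
- bottle_c: Square white lab bottle: body 54 x 54 x 85 mm, neck, black cap (38 mm across, top 22 mm); 118 mm tall in all, about 0.28 kg, centre of mass about 35 mm above the base (rocks upright from a lean of up to 25 deg). Origin: base centre; z runs from base to cap, x and y square to the flat sides. Starts lying flat, cap roughly away from the robot. May be absent
- lid_a: Blue press-on lid, 60 g: disc 92 mm across, 5 mm thick; tapered plug below (68 mm, 60 mm at its foot, 16 mm deep); white knob on top, 26 mm across, 30 mm tall. Origin: centre of the plug's underside, z up; disc underside at 16, disc top at 21, knob top at 51 mm. Starts on the bench, right way up, resting on its plug. Either lid fits either tub
- lid_b: Blue press-on lid, 60 g: disc 92 mm across, 5 mm thick; tapered plug below (68 mm, 60 mm at its foot, 16 mm deep); white knob on top, 26 mm across, 30 mm tall. Origin: centre of the plug's underside, z up; disc underside at 16, disc top at 21, knob top at 51 mm. Starts on the bench, right way up, resting on its plug. Either lid fits either tub
- tub_a_rim (a point): Centre of the mouth, 80 mm above the bench, of a white specimen tub (84 mm across, wall 4 mm, does not move) at the far side of the mat. The disc overhangs the rim by 4 mm all round. Three spring catches inside the rim hold an unpressed lid about 8 mm proud; pressing straight down with 5 to 20 N snaps it home: disc on the rim, lid origin 16 mm below this point
- tub_b_rim (a point): Centre of the mouth, 80 mm above the bench, of a white specimen tub (84 mm across, wall 4 mm, does not move) at the far side of the mat. The disc overhangs the rim by 4 mm all round. Three spring catches inside the rim hold an unpressed lid about 8 mm proud; pressing straight down with 5 to 20 N snaps it home: disc on the rim, lid origin 16 mm below this point
- mat_centre (a point): centre of the green photo mat, a 1 mm sheet stuck to the bench, 240 mm along its x and 260 mm along its y (its x points away from the robot); a white 30 mm band marks its near edge. The tubs stand at its far side, so its near half is free for bottles; a bottle touching a tub would stop its lid (the shoulder is higher than the rim)
- pivot (a point): Point on the vertical swivel axis of the tablet stand (round base 140 mm across, fixed to the bench), 32 mm above the bench; turns with the swivel. Its x axis (yellow line on the turntable) is the horizontal direction in which the tablet's top and orange ball lean, which is the way the tablet's back and its camera look
- tablet_hinge (a point): middle of the tablet's tilt hinge, at its lower edge, 50 mm above the bench and 20 mm from the swivel axis along the x of pivot; the hinge line is the y axis of pivot
- ball (a point): centre of the orange ball grip (28 mm across) on a 12 mm stem at the middle of the tablet's top edge, 155 mm from the hinge line; the tablet (190 mm wide, 12 mm thick) ends 35 mm short of it. Held by the ball from above, the tablet can be moved in both joints; the ball turns between the fingers
- turntable (a joint): swivel angle of the tablet stand, rad, growing anticlockwise from above, from -2.2 to 2.2; stays where it is left, moves with about 0.15 N m
- tablet (a joint): tilt of the tablet, rad: the angle between the tablet and the bench, 1.57 is straight up, smaller leans further over; from 0 to 1.5, its upper stop (50 degrees is 0.873); stiff hinge, stays where it is left, moves with 0.2 to 0.7 N m
- shutter_top (a point): middle of the top of the red round push button (36 mm across) in a black housing fixed to the bench; its top is about 22 mm above the bench, it goes down 6 mm, fully down takes 4 N, and springs back
- shutter (a joint): how far the red button is pressed, m, 0 to 0.006
- pot: bystander: open steel pot, 66 mm across, 90 mm tall; origin under its centre
- notebook: bystander: blue notebook lying flat, 150 x 105 x 18 mm; origin under its centre
- amber: bystander: amber jar with a black cap, 66 mm across, 100 mm tall; origin under its centre
There are look-alikes about, which are no part of the job. Of the things that look like the part that bears shutter_top, the smaller one is meant.

How it is judged:
On the way, in this order (a step that is already met when the one before it is completed fails the run):
1. bottles upright on the mat, both tubs closed, tablet aimed and tilted (angle between each of bottle_a, bottle_b, bottle_c's own z axis and vertical below 0.1 rad and height (world z) of each of bottle_a, bottle_b, bottle_c below 0.008 m and x of bottle_a in the frame of mat_centre between -0.12 and 0.12 m and y of bottle_a in the frame of mat_centre between -0.13 and 0.13 m and x of bottle_b in the frame of mat_centre between -0.12 and 0.12 m and y of bottle_b in the frame of mat_centre between -0.13 and 0.13 m and x of bottle_c in the frame of mat_centre between -0.12 and 0.12 m and y of bottle_c in the frame of mat_centre between -0.13 and 0.13 m and ((horizontal distance between lid_a and tub_a_rim below 0.006 m and z of lid_a in the frame of tub_a_rim below -0.0135 m and angle between lid_a's own z axis and vertical below 0.05 rad) or (horizontal distance between lid_b and tub_a_rim below 0.006 m and z of lid_b in the frame of tub_a_rim below -0.0135 m and angle between lid_b's own z axis and vertical below 0.05 rad)) and ((horizontal distance between lid_a and tub_b_rim below 0.006 m and z of lid_a in the frame of tub_b_rim below -0.0135 m and angle between lid_a's own z axis and vertical below 0.05 rad) or (horizontal distance between lid_b and tub_b_rim below 0.006 m and z of lid_b in the frame of tub_b_rim below -0.0135 m and angle between lid_b's own z axis and vertical below 0.05 rad)) and value of joint tablet between 0.783 and 0.963 rad and y of mat_centre in the frame of pivot between -0.045 and 0.045 m and x of mat_centre in the frame of pivot above 0 m), for 0.3 s.
2. with all that still so, the red button is pressed fully down (all of step 1 and value of joint shutter above 0.0045 m), for 0.05 s.
3. after the picture, the tablet is tipped up to its stop (angle between each of bottle_a, bottle_b, bottle_c's own z axis and vertical below 0.1 rad and height (world z) of each of bottle_a, bottle_b, bottle_c below 0.008 m and x of bottle_a in the frame of mat_centre between -0.12 and 0.12 m and y of bottle_a in the frame of mat_centre between -0.13 and 0.13 m and x of bottle_b in the frame of mat_centre between -0.12 and 0.12 m and y of bottle_b in the frame of mat_centre between -0.13 and 0.13 m and x of bottle_c in the frame of mat_centre between -0.12 and 0.12 m and y of bottle_c in the frame of mat_centre between -0.13 and 0.13 m and ((horizontal distance between lid_a and tub_a_rim below 0.006 m and z of lid_a in the frame of tub_a_rim below -0.0135 m and angle between lid_a's own z axis and vertical below 0.05 rad) or (horizontal distance between lid_b and tub_a_rim below 0.006 m and z of lid_b in the frame of tub_a_rim below -0.0135 m and angle between lid_b's own z axis and vertical below 0.05 rad)) and ((horizontal distance between lid_a and tub_b_rim below 0.006 m and z of lid_a in the frame of tub_b_rim below -0.0135 m and angle between lid_a's own z axis and vertical below 0.05 rad) or (horizontal distance between lid_b and tub_b_rim below 0.006 m and z of lid_b in the frame of tub_b_rim below -0.0135 m and angle between lid_b's own z axis and vertical below 0.05 rad)) and value of joint tablet above 1.38 rad and value of joint shutter below 0.002 m), for 0.2 s.
At the end, for the whole second after the job is handed in: Bottles upright (6 deg) with base centre on the mat; each tub has a lid level (3 deg), at most 2.5 mm from home; tablet (aimed within 45 mm of the mat centre and within 5 deg of 50 deg when the button was pressed) back up within 7 deg of its stop; button up; all at rest (all of step 3 and linear speed of each of bottle_a, bottle_b, bottle_c, lid_a, lid_b below 0.02 m/s); the robot touches nothing.
It fails at once if the pot is shoved more than 40 mm or tipped over (distance of pot from where it was at the start of the episode above 0.04 m or angle between pot's own z axis and vertical above 0.5 rad).
It fails at once if the notebook is shoved more than 40 mm or tipped over (distance of notebook from where it was at the start of the episode above 0.04 m or angle between notebook's own z axis and vertical above 0.5 rad).
It fails at once if the amber is shoved more than 40 mm or tipped over (distance of amber from where it was at the start of the episode above 0.04 m or angle between amber's own z axis and vertical above 0.5 rad).
Of bottle_a, bottle_b, bottle_c only 2 to 3 are there at a start; the rules pass over those that are not, and their reading is None.
At some moment in a run one of bottle_a, bottle_b, bottle_c may be knocked a few centimetres aside while the robot is not near it.
Once in a run the grip may slacken for a moment while it holds something.
It also fails if it takes over 210 s, if anything falls off the work surface, if the arm or the gripper's body presses on something with over 40 N, if the wrist force passes 120 N, or if a joint passes its speed limit or range.

### The arm

A 6-joint arm with a two-finger parallel gripper is mounted at the origin on the work surface. World frame = base frame: x ahead of the robot, y to its left, z up, the work surface at z = 0. Lengths are in m, angles in rad, forces in N, time in s.
With the tool pointing down it reaches from about 0.325 to 0.9 m from the base axis. Payload 3.5 kg.
Tool frame: the origin (TCP) lies midway between the tips of the shut fingers; the grasp point (between the pads) lies env.tcp_to_grasp behind it (env.tcp_to_grasp is the distance from the TCP to the grasp point, in m); z points along the fingers, y is the line along which they close (so a half turn about z gives the same grasp; the last joint's range is limited). The gripper opens to 85 mm and grips with 20 to 120 N. Pads are 22 mm wide; open, the fingers measure 114 mm over their backs; the gripper's body (76 mm by 85 mm) begins 54 mm behind the grasp point. The pads swing forward as they close: fully open they stand 13 mm farther back than shut.
Start: joints at [-1.303, 0.276, -0.026, 1.268, 0, 1.467], TCP at [0.226, -0.583, 0.231] pointing down, gripper open.
Joint ranges: [-3.12, 3.12], [-0.85, 1.88], [-1.08, 1.24], [-1.95, 2.15], [-1.57, 1.53], [-3.14, 3.14]. Speed limits (rad/s): [2.57, 2.57, 3.14, 3.14, 3.14, 3.14].

### API

Orientations are given as a rotation vector (axis times angle).
In Python, from cell import env gives the robot as it stands. The module is installed in compiled form; this text tells all that it offers.
- The arm moves only by the shell command python3 -m jog 'ROWS' [FORCE]. ROWS is JSON, a list that holds one entry, the list of rows, each a list of 5 numbers: the shift along the tool's x, y, z in m, then the turn about the tool's z in rad, then the opening, from 0 (shut) to 1 (fully open). In form: [[[dx, dy, dz, spin, hand], ...]]. A call has 1 to 8 rows; each row shifts and turns the commanded pose from where the row before left it, along the tool's axes as they then stand; what a row does not reach is not made up. A row lasts 1/10 s, in which the tool goes at most 50 mm and 8.59 degrees, less where a joint would pass 70% of its speed; a pose out of reach is approached as far as the arm can. A call with a gripper value outside its range is refused whole. The fingers move at their own pace and stop on an object; FORCE is the grip in N (left out, the last holds). Time passes only in rows, so rows that do not move let the fingers close. It gives the time, the measured TCP pose, the force, the opening and the grip force at its end, in the units of the state.
- env.observe(): the state, without advancing time (a new reading comes with each control period).
- env.get_image(name): name is "scene" or "top" or "wrist"; returns a dict with "pixels" (400x640x3 uint8, red, green, blue), "depth" (400x640 float32, m along the optical axis (not along the pixel's ray), 0 where there is no reading), "fx", "fy", "cx", "cy" (pixels), "k1" (the pictures are not rectified: a ray, as slopes to the right and down, at radius r is drawn at 1 + k1 r^2 times it, then the intrinsics apply), "origin" and "rotation" of the camera in the world. Camera axes: x right, y up, looking along -z (the intrinsics and any distortion apply to the point x, -y, -z); pixel columns grow to the right and rows downward; lengths in m; the calibration is good to about 2 mm. A picture is of the moment at which its call begins.
- env.hand_in(): hands the job in; it is judged then, once.
The state is a dict: "t": time; "joint_positions": joint angles; "joint_velocities": joint speeds; "tau": joint torques, N m; "position": TCP position; "ee_rot": TCP orientation; "ft_force": force on the tool from outside, world axes, zero at the start; "torque": the same for the moment, N m; "gripper_width": finger opening in m; "gripper_force": force on a finger pad.
Only numpy, scipy, OpenCV 4.12 (cv2) and the standard library are available. Lean on these libraries where they do the work, as an engineer would, in place of code of your own. Each camera call takes 0.05 s, during which the arm holds its last target. There are 200 camera calls.

## Working session

There is one attempt and no reset: what is moved stays moved. The work goes in short steps, Python scripts to look and compute and a shell command to move; the robot and the scene stay as the last step left them, time stands still between calls to the robot, and variables do not carry over. Pictures are saved under pics/ and viewed, at most 14 in all, crops included, and the job is handed in when it is done.

```bash
mkdir -p pics; ls; cat > h.py <<'E'
import numpy as np, cv2
from cell import env
from scipy.spatial.transform import Rotation as R
def shot(n,f=None):
    im=env.get_image(n)
    if f: cv2.imwrite(f'pics/{f}.png',im['pixels'][:,:,::-1])
    return im
def ray(im,u,v):
    K=np.array([[im['fx'],0,im['cx']],[0,im['fy'],im['cy']],[0,0,1.]])
    # r distorted = x(1+k1 r^2)
    p=cv2.undistortPoints(np.array([[[u,v]]],float),K,np.array([im['k1'],0,0,0.]))[0,0]
    Rm=np.array(im['rotation']);Rm=Rm if Rm.shape==(3,3) else R.from_rotvec(Rm).as_matrix()
    return np.array(im['origin']),Rm@np.array([p[0],-p[1],-1.])
def onz(im,u,v,z):
    o,d=ray(im,u,v); return o+d*(z-o[2])/d[2]
def dep(im,u,v):
    o,d=ray(im,u,v); return o+d*im['depth'][int(round(v)),int(round(u))]
def two(a,ua,b,ub):
    o1,d1=ray(a,*ua);o2,d2=ray(b,*ub)
    d1/=np.linalg.norm(d1);d2/=np.linalg.norm(d2)
    s=np.linalg.lstsq(np.stack([d1,-d2],1),o2-o1,rcond=None)[0]
    p,q=o1+s[0]*d1,o2+s[1]*d2
    return (p+q)/2,np.linalg.norm(p-q)
E
python3 - <<'E'
from h import *
np.set_printoptions(precision=3,suppress=True)
for n in('top','scene'):
    im=shot(n,n+'1'); print(n,im['fx'],im['k1'],im['origin'],im['rotation'])
print(env.tcp_to_grasp); print(env.observe())
E
```

```text
pics
top 439.59023307307706 -0.016061309904264274 [ 0.479 -0.022  1.139] [ 0.071 -0.05  -1.571]
scene 376.2965807438219 0.012493222656812781 [ 1.275 -0.425  0.58 ] [0.923 0.547 0.974]
0.0187
{'t': 0.1, 'joint_positions': array([-1.303,  0.277, -0.028,  1.268,  0.   ,  1.467]), 'joint_velocities': array([-0.002, -0.002,  0.003,  0.001,  0.   , -0.   ]), 'tau': array([  0.   , -44.671,  29.613,   0.008,  -0.   ,  -0.   ]), 'position': array([ 0.226, -0.582,  0.23 ]), 'ee_rot': array([-3.086, -0.579,  0.   ]), 'ft_force': array([-0.396,  0.706, -0.202]), 'torque': array([ 0.029, -0.021, -0.031]), 'gripper_force': 0.0, 'gripper_width': 0.0855417743059953}
```

View pics/top1.png

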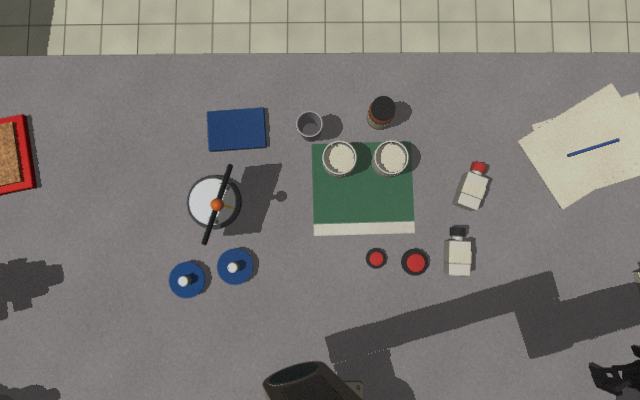

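View pics/scene1.png

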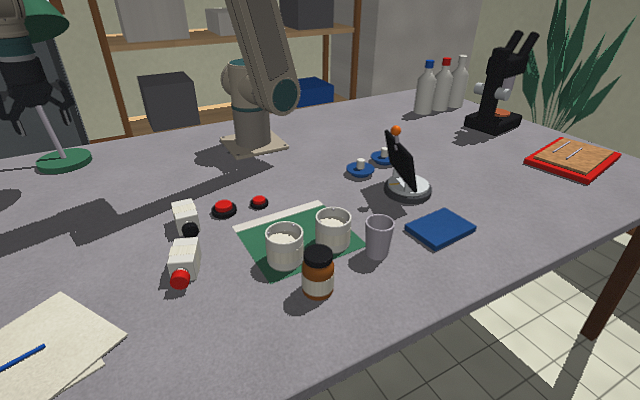

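The top view shows two bottles lying right of the mat: red cap (478,167) and black cap (458,231). The lids are at (187,280) and (236,266), the tubs at (340,158) and (391,157), and the tablet ball at (217,205). There are two red buttons, at (376,258) and (415,262). The left one looks smaller, which fits the description, so I'll confirm it in a crop and measure.

```bash
cat > m.py <<'E'
from h import *
np.set_printoptions(precision=4,suppress=True)
T=shot('top');S=shot('scene')
def blobs(im,lo,hi,roi,amin=15):
    x0,y0,x1,y1=roi
    h=cv2.cvtColor(im['pixels'][y0:y1,x0:x1],cv2.COLOR_RGB2HSV)
    m=cv2.inRange(h,np.array(lo),np.array(hi))
    if lo[0]==0 and hi[0]<=8: m|=cv2.inRange(h,np.array([172,lo[1],lo[2]]),np.array([180,hi[1],hi[2]]))
    cs,_=cv2.findContours(m,cv2.RETR_EXTERNAL,cv2.CHAIN_APPROX_NONE)
    out=[]
    for c in cs:
        if cv2.contourArea(c)<amin: continue
        c=c+np.array([x0,y0]); M=cv2.moments(c)
        out.append((np.array([M['m10'],M['m01']])/M['m00'],cv2.contourArea(c),c))
    return sorted(out,key=lambda t:-t[1])
E
cat > a.py <<'E'
from m import *
t=T['pixels'];a=cv2.resize(t[235:285,350:440],(720,400),interpolation=2)[:, :, ::-1]
b=cv2.resize(t[160:250,180:250],None,fx=4,fy=4,interpolation=2)[:, :, ::-1]
cv2.imwrite('pics/c1.png',a);cv2.imwrite('pics/c2.png',b)
for n,im,roi in(('T',T,(350,150,500,290)),('S',S,(160,180,290,300))):
  for c,A,k in blobs(im,(0,150,90),(8,255,255),roi): 
    print(n,'red',c,A, dep(im,*c),onz(im,*c,.022), cv2.minEnclosingCircle(k)[1])
for n,im,roi in(('T',T,(160,230,270,310)),('S',S,(330,140,400,190))):
  for c,A,k in blobs(im,(0,0,150),(180,70,255),roi): print(n,'knob',c,A,dep(im,*c))
  for c,A,k in blobs(im,(100,120,40),(125,255,255),roi): print(n,'lid',cv2.boundingRect(k),A,dep(im,*c))
for n,im,roi in(('T',T,(190,180,250,230)),('S',S,(380,115,410,145))):
  for c,A,k in blobs(im,(5,150,120),(18,255,255),roi,8): print(n,'ball',c,A,dep(im,*c))
c,A,k=blobs(T,(60,90,30),(90,255,255),(300,130,425,240))[0]
print('mat',[onz(T,*p,.001) for p in cv2.approxPolyDP(cv2.convexHull(k),4,True)[:,0].astype(float)])
for n,im,roi in(('T',T,(305,135,420,180)),('S',S,(255,200,360,275))):
  for c,A,k in blobs(im,(0,0,130),(180,60,255),roi,60): print(n,'tub',c,A,cv2.boundingRect(k),cv2.minEnclosingCircle(k))
for c,A,k in blobs(T,(0,0,140),(180,60,255),(440,150,500,285),60):
  r=cv2.minAreaRect(k); print('bottle',r,[onz(T,*p,.054) for p in cv2.boxPoints(r)],dep(T,*c))
E
python3 a.py
```

```text
T red [415.3517 262.4003] 236.5 [ 0.3986 -0.2349  0.0285] [ 0.3981 -0.2361  0.022 ] 9.07765007019043
T red [375.9076 258.2969] 128.0 [ 0.4082 -0.1374  0.0185] [ 0.4084 -0.1371  0.022 ] 6.863696575164795
T red [478.1927 166.2081] 86.5 [ 0.6384 -0.3928  0.0448] [ 0.6418 -0.4005  0.022 ] 7.280210018157959
S red [179.5646 279.1401] 289.0 [ 0.6514 -0.3977  0.0384] [ 0.6325 -0.3968  0.022 ] 10.759696960449219
S red [223.073  205.5275] 148.5 [ 0.4119 -0.2379  0.029 ] [ 0.4009 -0.2355  0.022 ] 8.381627082824707
S red [258.5507 199.5749] 69.0 [ 0.4206 -0.1406  0.0236] [ 0.4181 -0.1398  0.022 ] 5.852449893951416
T knob [231.6611 267.3389] 59.5 [0.3879 0.2207 0.0502]
T knob [182.0826 280.9915] 58.5 [0.3544 0.3426 0.0513]
T lid (169, 262, 36, 36) 957.5 [0.3577 0.3326 0.0469]
T lid (218, 249, 35, 35) 942.5 [0.391  0.2132 0.0491]
S knob [358.6339 163.4148] 1098.5 [0.3979 0.2079 0.0427]
S lid (347, 162, 27, 16) 229.5 [0.4037 0.2107 0.0214]
S lid (371, 151, 20, 14) 134.5 [0.3658 0.318  0.0204]
T ball [215.4786 204.2143] 70.0 [0.5341 0.2211 0.2118]
S ball [395.9363 129.2097] 44.5 [0.5458 0.215  0.207
[... 551 characters left out ...]
.89945602416992)
S tub [283.832  232.4695] 686.5 (265, 221, 39, 24) ((283.9342041015625, 233.0), 19.170507431030273)
S tub [343.3919 264.7767] 304.5 (333, 250, 27, 25) ((346.0, 262.0), 17.691905975341797)
bottle ((460.0, 255.5), (39.0, 22.0), 90.0) [array([ 0.4646, -0.3135,  0.054 ]), array([ 0.4645, -0.3674,  0.054 ]), array([ 0.3698, -0.365 ,  0.054 ]), array([ 0.3699, -0.3115,  0.054 ])] [ 0.4127 -0.337   0.0559]
bottle ((473.35003662109375, 188.9499969482422), (22.135942459106445, 36.99864196777344), 18.434947967529297) [array([ 0.5457, -0.3349,  0.054 ]), array([ 0.6329, -0.366 ,  0.054 ]), array([ 0.6153, -0.4176,  0.054 ]), array([ 0.5283, -0.3862,  0.054 ])] [ 0.5776 -0.3735  0.057 ]
```

View pics/c1.png

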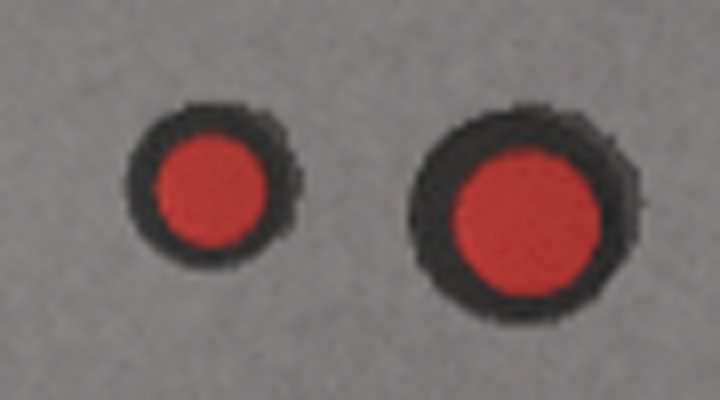

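View pics/c2.png

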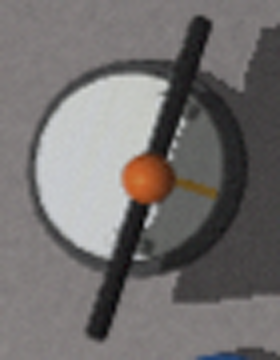

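The crops confirm the left button at (376,258) is the smaller one, with red radius 6.9 px against 9.1 px, so that is the shutter. In the tablet crop the yellow line runs right and slightly down from the ball, which points along roughly -y. Next I'll measure everything from both cameras' depth clouds.

```bash
cat >> h.py <<'E'
def cloud(im):
    v,u=np.nonzero(im['depth']>0)
    K=np.array([[im['fx'],0,im['cx']],[0,im['fy'],im['cy']],[0,0,1.]])
    p=cv2.undistortPoints(np.stack([u,v],1).astype(float)[:,None],K,np.array([im['k1'],0,0,0.]))[:,0]
    d=im['depth'][v,u].astype(float)
    Rm=np.array(im['rotation']);Rm=Rm if Rm.shape==(3,3) else R.from_rotvec(Rm).as_matrix()
    P=np.stack([p[:,0]*d,-p[:,1]*d,-d],1)@Rm.T+np.array(im['origin'])
    return P,im['pixels'][v,u].astype(int)
def near(P,x,y,r,z0,z1):
    return (np.hypot(P[:,0]-x,P[:,1]-y)<r)&(P[:,2]>z0)&(P[:,2]<z1)
def circ(P):
    A=np.c_[2*P[:,:2],np.ones(len(P))];s=np.linalg.lstsq(A,(P[:,:2]**2).sum(1),rcond=None)[0]
    return s[0],s[1],np.sqrt(s[2]+s[0]**2+s[1]**2)
def box(P):
    r=cv2.minAreaRect((P[:,:2]*1000).astype(np.float32)); return np.array(r[0]),np.array(r[1]),r[2]
E
cat > b.py <<'E'
from m import *
for n,im in(('T',T),('S',S)):
    P,C=cloud(im)
    for nm,x,y in(('lidA',.357,.333),('lidB',.391,.213)):
        q=P[near(P,x,y,.06,.042,.06)]; d=P[near(P,x,y,.06,.015,.027)]
        print(n,nm,len(q),(q.min(0)+q.max(0))[:2]/2 if len(q) else 0,np.percentile(q[:,2],80) if len(q) else 0,'disc',box(d),np.median(d[:,2]))
    for nm,x,y in(('tubA',.66,-.045),('tubB',.66,-.175)):
        q=P[near(P,x,y,.06,.074,.086)];z=np.median(q[:,2]);print(n,nm,len(q),circ(q),z,'minencl',cv2.minEnclosingCircle((q[:,:2]*1000).astype(np.float32)))
    for nm,x,y in(('btlC',.415,-.34),('btlA',.58,-.375)):
        q=P[near(P,x,y,.08,.047,.065)]; print(n,nm,len(q),box(q),np.median(q[:,2]))
        q=P[near(P,x,y,.13,.03,.044)&((C.max(1)<50)if nm=='btlC' else ((C[:,0]>120)&(C[:,1]<80)))]; print(' cap',len(q),q.min(0) if len(q) else 0,q.max(0) if len(q) else 0)
    q=P[near(P,.54,.22,.1,.01,.034)]; print(n,'base',len(q),cv2.minEnclosingCircle((q[:,:2]*1000).astype(np.float32)),np.percentile(q[:,2],[5,50,95]))
    yl=near(P,.54,.22,.1,.02,.05)&(C[:,0]>C[:,2]+50); q=P[yl];print(n,'yellow',len(q),q.mean(0) if len(q) else 0)
    q=P[near(P,.54,.22,.12,.08,.16)]; print(n,'tablet',box(q),np.polyfit(q[:,1],q[:,0],1))
    q=P[near(P,.54,.22,.1,.19,.24)&(C[:,0]>C[:,2]+70)]
    if len(q)>10:
        s=np.linalg.lstsq(np.c_[2*q,np.ones(len(q))],(q**2).sum(1),rcond=None)[0]; print(n,'ball',len(q),s[:3],np.sqrt(s[3]+s[:3]@s[:3]),q.min(0),q.max(0))
    m=(C[:,1]>C[:,0]+15)&(C[:,1]>C[:,2]+8)&near(P,.6,-.1,.25,-.01,.02); print(n,'mat',box(P[m]))
    for nm,x,y in(('pot',.73,0.02),('amber',.77,-.15)):
        q=P[near(P,x,y,.07,.08,.11)]; print(n,nm,cv2.minEnclosingCircle((q[:,:2]*1000).astype(np.float32)),q[:,2].max())
print('ball2',two(T,(215.48,204.2),S,(395.94,129.2)))
print('shutter2',two(T,(375.9,258.3),S,(258.55,199.6)))
print(R.from_rotvec(env.observe()['ee_rot']).as_matrix())
E
python3 b.py
```

```text
T lidA 93 [0.3542 0.3415] 0.05190408696684608 disc (array([353.523 , 341.5611]), array([88.7217, 91.5849]), 75.39422607421875) 0.020998761742782812
T lidB 89 [0.3875 0.2205] 0.051754654153960765 disc (array([387.6111, 220.3192]), array([88.3363, 90.145 ]), 0.6404024958610535) 0.020931531780750134
T tubA 197 (np.float64(0.6557665024295238), np.float64(-0.04350806834599097), np.float64(0.03951382241217626)) 0.07972423643589988 minencl ((655.60107421875, -43.6482048034668), 41.880889892578125)
T tubB 206 (np.float64(0.6561490703930881), np.float64(-0.1698400862811822), np.float64(0.03963882397358248)) 0.07958590966575674 minencl ((656.283935546875, -170.5564727783203), 42.410343170166016)
T btlC 813 (array([ 424.9976, -339.0564]), array([ 56.3187, 113.7819]), 86.1217269897461) 0.054287235535543044
 cap 42 [ 0.4669 -0.3551  0.0302] [ 0.4868 -0.3222  0.0439]
T btlA 783 (array([ 590.991 , -380.0432]), array([ 55.3466, 116.1012]), 68.8697280883789) 0.0540604704918608
 cap 61 [ 0.6265 -0.4102  0.0305] [ 0.6503 -0.3793  0.0439]
T base 1348 ((551.9660034179688, 277.149658203125), 69.7518081665
[... 1690 characters left out ...]
blet (array([541.738, 234.886]), array([ 29.9615, 190.287 ]), 75.30642700195312) [-2.9131  1.2298]
S ball 74 [0.5374 0.22   0.2014] 0.01191778913424468 [0.5329 0.2064 0.1917] [0.5505 0.2316 0.215 ]
S mat (array([ 605.1325, -103.7849]), array([214.994 , 262.1617]), 1.8442667722702026)
S pot ((720.3829956054688, 11.986245155334473), 57.553958892822266) 0.09254558775997285
S amber ((777.7255249023438, -149.6800079345703), 30.180973052978516) 0.10338774067166412
ball2 (array([0.5349, 0.224 , 0.2021]), np.float64(0.0007962133366929351))
shutter2 (array([ 0.4082, -0.1371,  0.0157]), np.float64(0.0012327546621631682))
[[ 0.932   0.3624 -0.0002]
 [ 0.3624 -0.932   0.0007]
 [ 0.0001 -0.0008 -1.    ]]
```

```bash
python3 -m jog '[[[0,0,-0.0125,-0.15,0.55],[0,0,-0.0125,-0.15,0.55],[0,0,-0.0125,-0.15,0.55],[0,0,-0.0125,-0.15,0.55],[0,0,-0.0125,-0.15,0.55],[0,0,-0.0125,-0.15,0.55],[0,0,-0.0125,-0.15,0.55],[0,0,-0.0125,-0.15,0.55]]]' 60
python3 -m jog '[[[0.04,0.04,0,0,0.55],[0.04,0.04,0,0,0.55],[0.04,0.04,0,0,0.55],[0.04,0.04,0,0,0.55],[0.04,0,0,0,0.55],[0.04,0,0,0,0.55],[0.04,0,0,0,0.55],[0.04,0,0,0,0.55]]]'
python3 -m jog '[[[0.04,0,0,0,0.55],[0.04,0,0,0,0.55],[0.04,0,0,0,0.55],[0.04,0,0,0,0.55],[0.04,0,0,0,0.55],[0.04,0,0,0,0.55],[0.04,0,0,0,0.55],[0.04,0,0,0,0.55]]]'
cat > c.py <<'E'
from m import *
for n,im in(('T',T),('S',S)):
    P,C=cloud(im)
    q=P[near(P,.55,.27,.11,.008,.034)]; q=q[q[:,0]>.45]
    print(n,'base',len(q),cv2.minEnclosingCircle((q[:,:2]*1000).astype(np.float32)))
    q=P[near(P,.721,.01,.05,.08,.1)]; q=q[q[:,0]>.69]
    print(n,'pot',cv2.minEnclosingCircle((q[:,:2]*1000).astype(np.float32)))
E
python3 c.py
```

```text
t: 1.1
position: [0.2264, -0.5824, 0.3317]
ee_rot: [-2.214, -2.228, -0.0]
ft_force: [0.3, -0.1, -0.4]
gripper_width: 0.0468
gripper_force: 0.0
t: 1.9
position: [0.3678, -0.2794, 0.3313]
ee_rot: [2.221, 2.221, 0.0]
ft_force: [0.1, 1.2, 0.1]
gripper_width: 0.0469
gripper_force: 0.0
t: 2.7
position: [0.3675, 0.0405, 0.3315]
ee_rot: [2.221, 2.221, 0.001]
ft_force: [0.3, 0.1, -0.2]
gripper_width: 0.0468
gripper_force: 0.0
T base 1727 ((551.4637451171875, 278.2470703125), 70.51459503173828)
T pot ((721.6619873046875, 10.477458000183105), 48.87309646606445)
S base 814 ((556.5125732421875, 276.37945556640625), 71.19158935546875)
S pot ((722.4987182617188, 11.101384162902832), 48.226829528808594)
```

```bash
python3 -m jog '[[[0.045,0.0215,0,0,0.55],[0.045,0,0,0,0.55],[0.045,0,0,0,0.55],[0.044,0,0.02,0,0.55],[0,0,0.05,0,0.55],[0,0,0.05,0,0.55],[0,0,0.05,0,0.55],[0,0,0.04,0,0.55]]]'
python3 -m jog '[[[0,0,0.03,0,0.55],[0,0,0.03,0,0.55],[0,0,0.02,0,0.55],[0,0,0.0155,0,0.55],[0,0,0,0,0.0],[0,0,0,0,0.0],[0,0,0,0,0.0],[0,0,0,0,0.0]]]' 60
python3 - <<'E'
from h import *
shot('wrist','w1')
E
```

```text
t: 3.6
position: [0.3884, 0.217, 0.1187]
ee_rot: [-2.221, -2.221, 0.003]
ft_force: [1.5, 0.5, -0.9]
gripper_width: 0.0472
gripper_force: 0.0
t: 4.4
position: [0.3905, 0.2182, 0.0269]
ee_rot: [2.221, 2.221, 0.003]
ft_force: [-0.4, 0.0, -0.5]
gripper_width: 0.024
gripper_force: 58.8
```

View pics/w1.png

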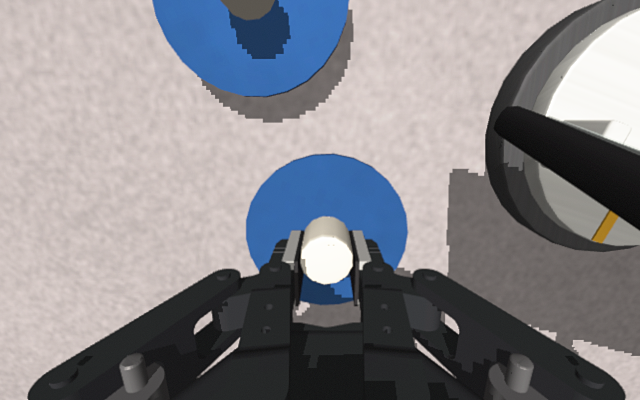

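The wrist view shows the knob (327,255) gripped between the pads, with the blue disc level beneath it. I'll work out the lid centre relative to the TCP.

```bash
cat > d.py <<'E'
from h import *
np.set_printoptions(precision=4,suppress=True)
im=shot('wrist');P,C=cloud(im);o=env.observe();t=o['position']
q=P[near(P,t[0],t[1],.025,t[2]+.015,t[2]+.05)&(C.min(1)>140)]
print('tcp',t,o['gripper_width'],'knob top',len(q),np.percentile(q[:,2],90))
z=np.percentile(q[:,2],90);k=q[abs(q[:,2]-z)<.003];print(cv2.minEnclosingCircle((k[:,:2]*1000).astype(np.float32)))
d=P[near(P,t[0],t[1],.06,t[2]-.015,t[2]+.012)&(C[:,2]>C[:,0]+60)];print('disc',cv2.minEnclosingCircle((d[:,:2]*1000).astype(np.float32)),np.median(d[:,2]))
print('tilt',np.linalg.lstsq(np.c_[d[:,:2],np.ones(len(d))],d[:,2],rcond=None)[0])
E
python3 d.py; python3 -m jog '[[[0,0,-0.03,0,0],[0,0,-0.05,0,0],[0,0,-0.05,0,0],[0,0,-0.05,0,0],[0,0,0,0,0],[0,0,0,0,0]]]'; python3 d.py
```

```text
tcp [0.3901 0.2181 0.0266] 0.024172510354053395 knob top 2647 0.053255364549356546
((389.3206787109375, 228.6049346923828), 18.30118179321289)
disc ((389.4037170410156, 222.91087341308594), 45.97271728515625) 0.022272963555835412
tilt [0.0025 0.0009 0.0211]
t: 5.1
position: [0.3906, 0.2184, 0.2077]
ee_rot: [2.22, 2.22, 0.007]
ft_force: [-0.3, 0.9, -1.6]
gripper_width: 0.024
gripper_force: 59.1
tcp [0.3891 0.2178 0.2058] 0.02413722761486905 knob top 2352 0.23389949246213604
((390.0018310546875, 223.67373657226562), 12.924034118652344)
disc ((389.6607360839844, 223.30201721191406), 45.946537017822266) 0.20326878269672907
tilt [0.0046 0.0012 0.2012]
```

```bash
python3 -m jog '[[[-0.045,0,-0.02,0,0],[-0.045,0,-0.02,0,0],[-0.045,0.03,0,0,0],[-0.045,0.03,0,0,0],[-0.045,0.03,0,0,0],[-0.045,0.03,0,0,0],[-0.045,0.03,0,0,0],[-0.045,0.03,0,0,0]]]'
python3 -m jog '[[[-0.045,0.03,0,0,0],[-0.045,0.03,0,0,0],[-0.045,0.028,0,0,0],[0,0,0,0,0],[0,0,0,0,0]]]'
cat > e.py <<'E'
from h import *
np.set_printoptions(precision=4,suppress=True)
im=shot('wrist','w2');P,C=cloud(im);o=env.observe();t=o['position'];print('tcp',t,o['gripper_width'])
for x,y in((.657,-.044),(.658,-.170)):
    q=P[near(P,x,y,.065,.073,.087)]
    if len(q)>50: q=q[abs(q[:,2]-np.median(q[:,2]))<.004];print('tub',len(q),circ(q),cv2.minEnclosingCircle((q[:,:2]*1000).astype(np.float32)),np.median(q[:,2]),q.min(0),q.max(0))
d=P[near(P,t[0],t[1],.06,t[2]-.02,t[2]+.012)&(C[:,2]>C[:,0]+60)];print('disc-tcp',np.array(cv2.minEnclosingCircle((d[:,:2]*1000).astype(np.float32))[0])-t[:2]*1000)
E
python3 e.py
```

```text
t: 5.95
position: [0.5549, -0.1232, 0.2427]
ee_rot: [-2.219, -2.217, 0.003]
ft_force: [-0.2, 0.2, -0.1]
gripper_width: 0.024
gripper_force: 59.1
t: 6.45
position: [0.6364, -0.2477, 0.2417]
ee_rot: [-2.219, -2.215, 0.003]
ft_force: [-0.9, 0.5, -1.2]
gripper_width: 0.0242
gripper_force: 59.2
tcp [ 0.6361 -0.2466  0.2427] 0.023957163017473113
tub 398 (np.float64(0.6570140643177204), np.float64(-0.04446780227060365), np.float64(0.037936274541090546)) ((656.52490234375, -69.38253784179688), 31.531753540039062) 0.07902772397854538 [ 0.625  -0.0842  0.0749] [ 0.6881 -0.0688  0.0818]
tub 1123 (np.float64(0.6575760769295889), np.float64(-0.1688702580291904), np.float64(0.03936120343719835)) ((657.546630859375, -168.74217224121094), 42.00430679321289) 0.07945972220910841 [ 0.6166 -0.2099  0.0754] [ 0.6991 -0.127   0.0819]
disc-tcp [-0.6988  3.7691]
```

View pics/w2.png

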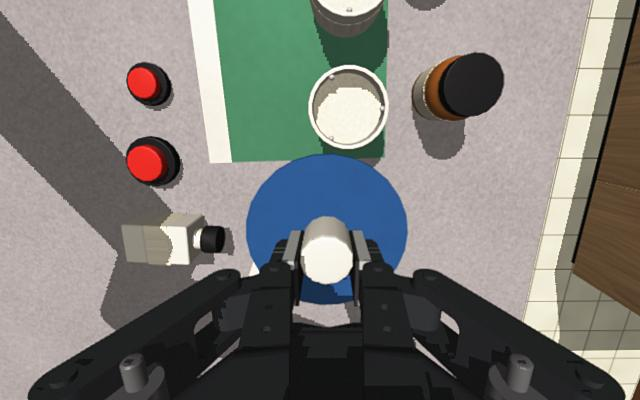

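The wrist view shows tub B's mouth at (347,107), tub A at the top (347,10), and the held lid centred at about (327,230). I'll align over tub B and lower.

```bash
python3 -m jog '[[[0.037,0.011,0,0,0],[0.0373,0.011,0,0,0],[0,0,0,0,0],[0,0,0.04,0,0],[0,0,0.04,0,0],[0,0,0.03,0,0],[0,0,0.02,0,0],[0,0,0,0,0]]]' 80
python3 -c "
from h import *; print(env.observe()['position'])"
```

```text
t: 7.3
position: [0.6552, -0.1707, 0.1114]
ee_rot: [-2.214, -2.217, 0.006]
ft_force: [-0.0, -0.5, -1.6]
gripper_width: 0.0236
gripper_force: 78.5
[ 0.65515431 -0.17072523  0.11138604]
```

```bash
python3 -m jog '[[[-0.0016,0.003,0,0,0],[0,0,0.006,0,0],[0,0,0.004,0,0],[0,0,0.002,0,0],[0,0,0,0,0]]]'
python3 -m jog '[[[0,0,0.002,0,0],[0,0,0.002,0,0],[0,0,0,0,0]]]'
python3 -m jog '[[[0,0,0.002,0,0],[0,0,0.002,0,0],[0,0,0,0,0]]]'
```

```text
t: 7.8
position: [0.6626, -0.1747, 0.1038]
ee_rot: [-2.221, -2.221, 0.0]
ft_force: [0.5, 0.1, -1.1]
gripper_width: 0.024
gripper_force: 78.5
t: 8.1
position: [0.6623, -0.1749, 0.1001]
ee_rot: [-2.222, -2.221, 0.001]
ft_force: [-3.3, 0.0, 3.1]
gripper_width: 0.0238
gripper_force: 79.8
t: 8.4
position: [0.6619, -0.1744, 0.0958]
ee_rot: [-2.221, -2.221, 0.001]
ft_force: [-2.2, 0.6, -0.2]
gripper_width: 0.0238
gripper_force: 79.8
```

```bash
python3 -m jog '[[[0.0018,-0.004,0,0,0],[0,0,0,0,0],[0,0,0,0,0]]]'
python3 -m jog '[[[0,0,0.002,0,0],[0,0,0.002,0,0],[0,0,0,0,0]]]'
python3 -m jog '[[[0,0,0.002,0,0],[0,0,0.001,0,0],[0,0,0,0,0]]]'
```

```text
t: 8.7
position: [0.6586, -0.1729, 0.0954]
ee_rot: [-2.221, -2.221, 0.0]
ft_force: [-0.5, -0.7, -1.6]
gripper_width: 0.0237
gripper_force: 79.6
t: 9.0
position: [0.6585, -0.1725, 0.0911]
ee_rot: [-2.221, -2.221, -0.0]
ft_force: [-1.2, 0.7, -0.1]
gripper_width: 0.0237
gripper_force: 79.6
t: 9.3
position: [0.659, -0.1727, 0.0894]
ee_rot: [2.221, 2.221, 0.001]
ft_force: [-0.8, 0.4, 3.1]
gripper_width: 0.0239
gripper_force: 80.1
```

```bash
python3 -m jog '[[[0,0,0.0015,0,0],[0,0,0,0,0]]]'
python3 -m jog '[[[0,0,0.0015,0,0],[0,0,0,0,0]]]'; python3 -m jog '[[[0,0,0.0015,0,0],[0,0,0,0,0]]]';python3 d.py
```

```text
t: 9.5
position: [0.6591, -0.1727, 0.0894]
ee_rot: [2.221, 2.221, 0.001]
ft_force: [-3.1, 2.7, 9.5]
gripper_width: 0.0237
gripper_force: 80.4
t: 9.7
position: [0.6591, -0.1728, 0.0893]
ee_rot: [2.22, 2.221, 0.001]
ft_force: [-5.6, 3.6, 14.5]
gripper_width: 0.0239
gripper_force: 81.1
t: 9.9
position: [0.6591, -0.1728, 0.0893]
ee_rot: [2.22, 2.221, 0.002]
ft_force: [-8.1, 3.7, 21.6]
gripper_width: 0.0238
gripper_force: 81.8
tcp [ 0.6591 -0.1728  0.0893] 0.023327403070445105 knob top 2163 0.11547109931650203
((658.1094970703125, -167.56922912597656), 12.719222068786621)
disc ((658.05517578125, -167.8430633544922), 45.87920379638672) 0.08479033177267264
tilt [-0.0006 -0.0009  0.085 ]
```

```bash
python3 -m jog '[[[0,0,-0.004,0,0],[0,0,0,0,0.55],[0,0,0,0,0.55],[0,0,0,0,0.55],[0,0,-0.03,0,0.55],[0,0,-0.04,0,0.55],[0,0,-0.05,0,0.55],[0,0,-0.05,0,0.55]]]' 60
python3 e.py
python3 -m jog '[[[0,-0.04,-0.03,0,0.55],[0,-0.04,0,0,0.55],[0.03,-0.04,0,0,0.55],[0.03,-0.04,0,0,0.55],[0.03,-0.04,0,0,0.55],[0.03,-0.03,0,0,0.55],[0.03,-0.03,0,0,0.55],[0.03,-0.03,0,0,0.55]]]'
python3 -m jog '[[[0.035,0,0,0,0.55],[0.035,0,0,0,0.55],[0.035,0,0,0,0.55],[0.035,0,0,0,0.55],[0.035,0,0,0,0.55],[0.035,0,0,0,0.55],[0.035,0,0,0,0.55],[0.035,0,0,0,0.55]]]'
```

```text
t: 10.75
position: [0.658, -0.1726, 0.2585]
ee_rot: [-2.22, -2.22, 0.002]
ft_force: [0.8, -0.9, -0.2]
gripper_width: 0.0468
gripper_force: 0.0
tcp [ 0.6625 -0.1743  0.2699] 0.0466699527293092
tub 1170 (np.float64(0.6572583417576943), np.float64(-0.04238007562678536), np.float64(0.03949802742658648)) ((657.1525268554688, -42.02197265625), 42.265708923339844) 0.07937517868218763 [ 0.6155 -0.084   0.0753] [ 0.6987 -0.0002  0.0822]
tub 4391 (np.float64(0.6588759056499436), np.float64(-0.16865199406074807), np.float64(0.034094383617457744)) ((658.9271850585938, -168.7629852294922), 46.114540100097656) 0.08483322618846872 [ 0.6133 -0.2146  0.0811] [ 0.7046 -0.1231  0.087 ]
disc-tcp [-662.5327  174.286 ]
t: 11.6
position: [0.3671, 0.008, 0.2876]
ee_rot: [-2.222, -2.22, 0.0]
ft_force: [0.1, -0.5, 0.2]
gripper_width: 0.0464
gripper_force: 0.0
t: 12.4
position: [0.3683, 0.2886, 0.2877]
ee_rot: [2.221, 2.222, -0.001]
ft_force: [0.1, -0.1, -1.1]
gripper_width: 0.0468
gripper_force: 0.0
```

```bash
python3 -m jog '[[[0.026,-0.0128,0,0,0.55],[0.025,0,0,0,0.55],[0,0,0.045,0,0.55],[0,0,0.045,0,0.55],[0,0,0.045,0,0.55],[0,0,0.045,0,0.55],[0,0,0.03,0,0.55],[0,0,0.025,0,0.55]]]'
python3 -m jog '[[[0,0,0.015,0,0.55],[0,0,0.011,0,0.55],[0,0,0,0,0.55],[0,0,0,0,0.0],[0,0,0,0,0.0],[0,0,0,0,0.0],[0,0,0,0,0.0]]]' 80
python3 -m jog '[[[0,0,-0.03,0,0],[0,0,-0.05,0,0],[0,0,-0.05,0,0],[0,0,-0.05,0,0],[0,0,-0.05,0,0],[0,0,-0.03,0,0],[0,0,0,0,0]]]'; python3 d.py
```

```text
t: 13.2
position: [0.3543, 0.337, 0.0504]
ee_rot: [-2.221, -2.221, 0.005]
ft_force: [-0.4, -0.4, -0.7]
gripper_width: 0.0473
gripper_force: 0.0
t: 13.9
position: [0.3569, 0.3389, 0.0284]
ee_rot: [2.221, 2.221, 0.004]
ft_force: [1.4, 0.1, 3.9]
gripper_width: 0.0233
gripper_force: 78.5
t: 14.6
position: [0.3586, 0.3401, 0.2935]
ee_rot: [2.22, 2.22, 0.018]
ft_force: [-0.6, 0.3, -0.4]
gripper_width: 0.0237
gripper_force: 78.6
tcp [0.3573 0.3392 0.2904] 0.023616850782432277 knob top 2124 0.3165337856237665
((357.4029541015625, 345.3746337890625), 12.582803726196289)
disc ((357.8340148925781, 345.16363525390625), 45.94922637939453) 0.28595857560533233
tilt [0.0081 0.0055 0.281 ]
```

```bash
python3 -m jog '[[[-0.035,0,0,0,0],[-0.035,0,0,0,0],[-0.035,0,0,0,0],[-0.035,0,0,0,0],[-0.035,0.03,0,0,0],[-0.035,0.03,0,0,0],[-0.035,0.03,0,0,0],[-0.035,0.03,0,0,0]]]'
python3 -m jog '[[[-0.035,0.03,0,0,0],[-0.035,0.03,0,0,0],[-0.037,0.03,0,0,0],[0,0.03,0,0,0],[0,0.03,0,0,0],[0,0.031,0,0,0],[0,0,0,0,0],[0,0,0,0,0]]]'
python3 -m jog '[[[0,0,0.03,0,0],[0,0,0.04,0,0],[0,0,0.04,0,0],[0,0,0.04,0,0],[0,0,0.02,0,0],[0,0,0,0,0],[0,0,0,0,0]]]'
```

```text
t: 15.45
position: [0.4754, 0.0565, 0.2852]
ee_rot: [-2.22, -2.219, 0.003]
ft_force: [0.7, 1.2, -1.0]
gripper_width: 0.0237
gripper_force: 78.7
t: 16.25
position: [0.6559, -0.0487, 0.2845]
ee_rot: [-2.218, -2.219, 0.005]
ft_force: [-1.0, -0.1, -0.8]
gripper_width: 0.0238
gripper_force: 78.8
t: 16.95
position: [0.6558, -0.0487, 0.1174]
ee_rot: [-2.221, -2.221, 0.001]
ft_force: [-0.2, -0.8, 0.3]
gripper_width: 0.024
gripper_force: 78.8
```

```bash
python3 -m jog '[[[0.0005,0.002,0.005,0,0],[0,0,0.004,0,0],[0,0,0.003,0,0],[0,0,0,0,0]]]'
python3 -m jog '[[[0,0,0.003,0,0],[0,0,0.002,0,0],[0,0,0,0,0],[0,0,0,0,0]]]'
python3 -m jog '[[[0,0,0.003,0,0],[0,0,0.002,0,0],[0,0,0,0,0]]]'
python3 -m jog '[[[0,0,0.002,0,0],[0,0,0.001,0,0],[0,0,0,0,0]]]'
```

```text
t: 17.35
position: [0.6588, -0.0484, 0.1053]
ee_rot: [-2.221, -2.221, 0.0]
ft_force: [0.1, -0.7, 0.3]
gripper_width: 0.0237
gripper_force: 78.8
t: 17.75
position: [0.6586, -0.048, 0.1003]
ee_rot: [-2.221, -2.221, -0.0]
ft_force: [-1.7, 1.8, 1.1]
gripper_width: 0.0233
gripper_force: 78.8
t: 18.05
position: [0.6584, -0.0483, 0.0944]
ee_rot: [-2.221, -2.221, 0.001]
ft_force: [0.0, 0.4, -1.8]
gripper_width: 0.0235
gripper_force: 78.7
t: 18.35
position: [0.659, -0.0486, 0.0925]
ee_rot: [2.221, 2.221, -0.0]
ft_force: [-1.0, -0.2, 0.8]
gripper_width: 0.0237
gripper_force: 79.0
```

```bash
python3 -m jog '[[[0,0,0.002,0,0],[0,0,0,0,0]]]'
python3 -m jog '[[[0,0,0.002,0,0],[0,0,0,0,0]]]'
python3 -m jog '[[[0,0,0.001,0,0],[0,0,0,0,0]]]'; python3 -m jog '[[[0,0,0.001,0,0],[0,0,0,0,0]]]'; python3 d.py
```

```text
t: 18.55
position: [0.659, -0.0486, 0.0924]
ee_rot: [2.221, 2.221, -0.0]
ft_force: [-3.1, 0.1, 9.3]
gripper_width: 0.0233
gripper_force: 79.6
t: 18.75
position: [0.6591, -0.0486, 0.0924]
ee_rot: [2.22, 2.22, 0.0]
ft_force: [-7.6, -0.9, 17.5]
gripper_width: 0.0235
gripper_force: 80.6
t: 18.95
position: [0.6591, -0.0486, 0.0924]
ee_rot: [2.22, 2.22, 0.001]
ft_force: [-9.4, 0.5, 21.7]
gripper_width: 0.0234
gripper_force: 81.0
t: 19.15
position: [0.6591, -0.0486, 0.0923]
ee_rot: [2.22, 2.22, 0.001]
ft_force: [-11.5, 0.7, 26.6]
gripper_width: 0.0236
gripper_force: 81.5
tcp [ 0.6591 -0.0486  0.0923] 0.023680021313035555 knob top 2114 0.11552033768073303
((657.7470703125, -43.09894943237305), 12.696554183959961)
disc ((658.0018920898438, -43.56040573120117), 45.9157600402832) 0.08476587010167425
tilt [-0.0007 -0.0005  0.0852]
```

```bash
python3 -m jog '[[[0,0,-0.005,0,0],[0,0,0,0,0.6],[0,0,0,0,0.6],[0,0,0,0,0.6],[0,0,-0.04,0,0.6],[0,0,-0.05,0,0.6],[0,0,-0.05,0,0.6],[0,0,-0.05,0,0.6]]]' 40
python3 -m jog '[[[0.03,-0.02,-0.03,0,0.6],[0.04,-0.02,0,0,0.6],[0.04,-0.02,0,0,0.6],[0.04,-0.02,0,0,0.6],[0.04,-0.02,0,0,0.6],[0.04,-0.02,0,0,0.6],[0.041,-0.004,0,0,0.6],[0,0,0,0,0.6]]]'
python3 -c "
from h import *; print(env.observe()['position'])"
```

```text
t: 20.0
position: [0.6585, -0.0483, 0.2821]
ee_rot: [-2.221, -2.221, 0.001]
ft_force: [1.3, -0.1, 0.0]
gripper_width: 0.0512
gripper_force: 0.0
t: 20.8
position: [0.5336, 0.2267, 0.3106]
ee_rot: [-2.214, -2.227, -0.001]
ft_force: [0.7, 0.4, -1.0]
gripper_width: 0.0511
gripper_force: 0.0
[0.53361886 0.22666534 0.31059318]
```

```bash
cat > f.py <<'E'
from h import *
np.set_printoptions(precision=4,suppress=True)
o=env.observe();print(o['position'])
for n in('wrist','top','scene'):
    P,C=cloud(shot(n));b=near(P,.545,.21,.12,.12,.24)&(C[:,0]>C[:,2]+70)&(C[:,0]>1.6*C[:,1]-10);q=P[b]
    if len(q)>20:
        s=np.linalg.lstsq(np.c_[2*q,np.ones(len(q))],(q**2).sum(1),rcond=None)[0];print(n,len(q),s[:3],np.sqrt(s[3]+s[:3]@s[:3]),q[:,2].max(),np.median(q,0))
E
python3 f.py
```

```text
[0.5336 0.2267 0.3106]
wrist 625 [0.5347 0.223  0.2002] 0.013549417215993367 0.21480279389299167 [0.535  0.226  0.2097]
top 105 [0.5343 0.2218 0.2043] 0.01092687510407102 0.2163546907847289 [0.5343 0.2201 0.2108]
scene 73 [0.5369 0.2205 0.2016] 0.011972464302075773 0.2144278100410617 [0.5428 0.2159 0.2051]
```

```bash
python3 -m jog '[[[-0.0047,0.0015,0.03,0,0.6],[0,0,0.04,0,0.6],[0,0,0.035,0,0.6],[0,0,0.0236,0,0.6],[0,0,0,0,0.6],[0,0,0,0,0],[0,0,0,0,0],[0,0,0,0,0]]]' 40
python3 -m jog '[[[-0.001,0.008,0,0,0],[-0.001,0.008,0,0,0],[-0.001,0.0085,0,0,0],[-0.016,0.0015,0.006,0,0],[-0.0163,0.0015,0.0063,0,0],[-0.0145,0.0014,0.009,0,0],[-0.0146,0.0013,0.0103,0,0],[0,0,0,0,0]]]'; python3 f.py
```

```text
t: 21.75
position: [0.5372, 0.2172, 0.1845]
ee_rot: [2.22, 2.219, 0.001]
ft_force: [-1.2, -2.9, 1.5]
gripper_width: 0.0257
gripper_force: 39.4
t: 22.55
position: [0.5715, 0.1475, 0.1556]
ee_rot: [2.215, 2.205, -0.001]
ft_force: [1.0, -12.8, 8.6]
gripper_width: 0.0052
gripper_force: 6.9
[0.5715 0.1475 0.1556]
wrist 2319 [0.5707 0.1719 0.1763] 0.014094937656987109 0.1916184459124909 [0.5713 0.1749 0.1858]
scene 48 [0.5757 0.1718 0.1802] 0.009908561619716389 0.19127457012969862 [0.582  0.169  0.1821]
```

```bash
python3 -m jog '[[[0,0,-0.01,0,0.6],[0,0,-0.02,0,0.6],[0,0,-0.03,0,0.6],[0,0,-0.03,0,0.6],[0,0,0,0,0.6]]]'; python3 f.py
```

```text
t: 23.2
position: [0.5709, 0.1547, 0.2479]
ee_rot: [2.216, 2.217, 0.017]
ft_force: [1.1, -0.2, 0.8]
gripper_width: 0.0511
gripper_force: 0.0
[0.5709 0.1547 0.2479]
wrist 918 [0.5703 0.1763 0.1796] 0.013917445576566639 0.194516481506484 [0.5705 0.1784 0.1894]
scene 80 [0.5719 0.1743 0.1813] 0.012342391050128094 0.19374941750165758 [0.5786 0.1691 0.1852]
```

```bash
python3 -m jog '[[[0.0208,0,0.02,0,0.6],[0,0,0.03,0,0.6],[0,0,0.03,0,0.6],[0,0,0.008,0,0.6],[0,0,0,0,0.6],[0,0,0,0,0],[0,0,0,0,0],[0,0,0,0,0]]]' 80; python3 f.py
```

```text
t: 24.15
position: [0.5684, 0.1742, 0.1551]
ee_rot: [2.22, 2.219, 0.005]
ft_force: [1.2, -1.5, 1.4]
gripper_width: 0.0251
gripper_force: 78.2
[0.5684 0.1742 0.1551]
wrist 2618 [0.5675 0.1759 0.1794] 0.014047509764638852 0.19495390397739495 [0.5677 0.1814 0.1892]
scene 37 [0.5771 0.1642 0.1878] 0.010324782453841483 0.20026194399401465 [0.5721 0.1636 0.1862]
```

```bash
python3 -m jog '[[[-0.0045,-0.001,0.0025,0,0],[-0.0045,-0.001,0.0028,0,0],[-0.0045,-0.001,0.0028,0,0],[-0.004,0,0.0029,0,0],[0,0,0,0,0],[0,0,0,0,0]]]'; python3 f.py
```

```text
t: 24.9
position: [0.563, 0.1562, 0.1425]
ee_rot: [-2.22, -2.223, 0.001]
ft_force: [-1.5, -2.2, 6.7]
gripper_width: 0.0246
gripper_force: 79.5
[0.563  0.1562 0.1425]
wrist 2215 [0.562  0.1592 0.1673] 0.0140442740700523 0.18238504575542108 [0.5629 0.1643 0.1762]
scene 33 [0.5706 0.1547 0.1757] 0.013156400040008126 0.1883904236671966 [0.5653 0.1466 0.1737]
```

```bash
python3 -m jog '[[[0,0,-0.001,0,0.6],[0,0,0,0,0.6],[0,0,0,0,0.6],[0,0,-0.03,0,0.6],[0,0,-0.05,0,0.6],[0,0,-0.05,0,0.6],[0,0,0,0,0.6]]]'; python3 f.py
python3 - <<'E'
from m import *
cv2.imwrite('pics/t3.png',T['pixels'][:,:,::-1])
for im in(T,S):
    P,C=cloud(im); q=P[near(P,.56,.22,.13,.06,.14)]; 
    c=q.mean(0);n=np.linalg.svd(q-c)[2][2];n*=np.sign(n[2]);print('tablet plane',len(q),n,'tilt',np.degrees(np.arccos(n[2])),'yaw of lean',np.degrees(np.arctan2(-n[1],-n[0])))
E
```

```text
t: 25.75
position: [0.5678, 0.1577, 0.2813]
ee_rot: [2.216, 2.216, 0.018]
ft_force: [0.9, -0.2, 1.3]
gripper_width: 0.0514
gripper_force: 0.0
[0.5678 0.1577 0.2813]
wrist 611 [0.5621 0.1593 0.1681] 0.013597692288953618 0.18326093439384947 [0.5626 0.162  0.1775]
top 102 [0.5615 0.1578 0.1718] 0.011367518889270067 0.18506791627604113 [0.5608 0.1575 0.1783]
scene 81 [0.5642 0.1567 0.1695] 0.012207397286311754 0.1822424588341497 [0.5705 0.1516 0.1729]
tablet plane 457 [-0.0383  0.7326  0.6795] tilt 47.192822735752195 yaw of lean -87.01039036831577
tablet plane 658 [-0.0739  0.7587  0.6472] tilt 49.67079714745451 yaw of lean -84.43538261355047
```

View pics/t3.png

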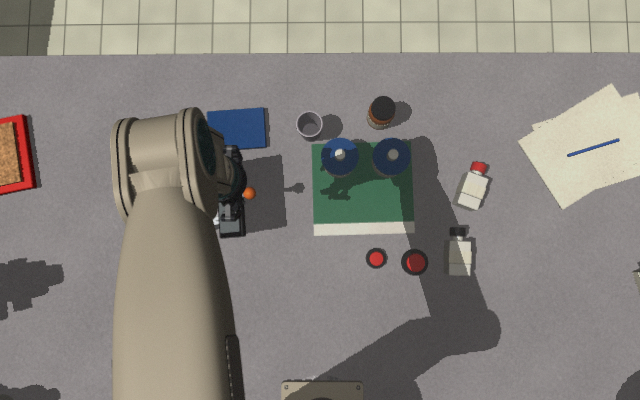

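The top view shows both lids on the tubs at (340,155) and (391,155), the ball at (249,193) leaning toward the mat, and the bottles not moved. Next is bottle C (black cap).

```bash
python3 -m jog '[[[0,0,0,-0.15,0.75],[0,0,0,-0.15,0.75],[0,0,0,-0.15,0.75],[0,0,0,-0.15,0.75],[0,0,0,-0.15,0.75],[0,0,0,-0.15,0.75],[0,0,0,-0.15,0.75],[0,0,0,-0.15,0.75]]]' 30
python3 -m jog '[[[0,0,0,-0.15,0.75],[0,0,0,-0.15,0.75],[0,0,0,-0.03,0.75],[0.011,-0.04,0,0,0.75],[0.011,-0.04,0,0,0.75],[0.011,-0.04,0,0,0.75],[0.011,-0.04,0,0,0.75],[0.011,-0.04,0,0,0.75]]]'
python3 -m jog '[[[0.011,-0.04,0,0,0.75],[0,-0.04,0,0,0.75],[0,-0.04,0,0,0.75],[0,-0.04,0,0,0.75],[0,-0.04,0,0,0.75],[0,-0.05,0,0,0.75],[0,-0.05,0,0,0.75],[0,0,0,0,0.75]]]'
cat > g.py <<'E'
from h import *
np.set_printoptions(precision=4,suppress=True)
o=env.observe();print(o['position'],R.from_rotvec(o['ee_rot']).as_matrix()[:2,0])
for n in('wrist','top','scene'):
    P,C=cloud(shot(n))
    for nm,x,y in(('C',.43,-.34),('A',.59,-.38)):
        m=near(P,x,y,.1,.025,.1)
        col=(C.max(1)<75) if nm=='C' else ((C[:,0]>90)&(C[:,1]<.45*C[:,0]))
        w=P[m&(C.min(1)>95)&(P[:,2]>.045)];q=P[m&col&(P[:,2]<.052)]
        if len(w)>50: print(n,nm,'body',box(w),np.median(w[:,2]))
        if len(q)>10: print('  cap',len(q),q.min(0),q.max(0))
E
python3 g.py
```

```text
t: 26.8
position: [0.5622, 0.1566, 0.2705]
ee_rot: [-0.569, -3.085, 0.002]
ft_force: [-0.0, 0.5, -0.1]
gripper_width: 0.064
gripper_force: 0.0
t: 27.6
position: [0.499, -0.0419, 0.2718]
ee_rot: [-0.067, -3.139, -0.001]
ft_force: [0.8, -0.3, -0.1]
gripper_width: 0.0642
gripper_force: 0.0
t: 28.4
position: [0.4764, -0.3453, 0.2712]
ee_rot: [-0.077, -3.139, 0.002]
ft_force: [0.1, 0.0, -0.5]
gripper_width: 0.0641
gripper_force: 0.0
[ 0.4764 -0.3453  0.2712] [-0.9988  0.0491]
wrist C body (array([ 428.2292, -337.0757]), array([ 54.1794, 116.349 ]), 87.09003448486328) 0.053847822352490415
  cap 408 [ 0.465  -0.3582  0.0282] [ 0.4863 -0.3215  0.0477]
wrist A body (array([ 592.6707, -378.4753]), array([ 54.6114, 117.3322]), 68.6410903930664) 0.05369926982100398
  cap 298 [ 0.6223 -0.4152  0.0295] [ 0.6499 -0.3775  0.0471]
top C body (array([ 416.369, -338.505]), array([56.6439, 96.5406]), 86.90339660644531) 0.054351855768534296
  cap 121 [ 0.4644 -0.3605  0.0279] [ 0.4868 -0.3225  0.0507]
top A body (array([ 576.5083, -374.917 ]), array([56.3018, 86.096 ]), 67.37621307373047) 0.05417871596913848
  cap 108 [ 0.624  -0.4114  0.0285] [ 0.6508 -0.3784  0.0494]
scene C body (array([ 419.8525, -338.0306]), array([ 53.9845, 100.3078]), 87.30245208740234) 0.05464910706877535
  cap 159 [ 0.4672 -0.3594  0.0251] [ 0.4911 -0.322   0.0477]
scene A body (array([ 585.2076, -376.1042]), array([54.8148, 99.042 ]), 68.54952239990234) 0.054667324229998704
  cap 243 [ 0.6272 -0.4169  0.0251] [ 0.6564 -0.3771  0.0487]
```

```bash
python3 -m jog '[[[-0.0036,0.0047,0.04,0,0.75],[0,0,0.045,0,0.75],[0,0,0.045,0,0.75],[0,0,0.045,0,0.75],[0,0,0.04,0,0.75],[0,0,0.025,0,0.75],[0,0,0.015,0,0.75],[0,0,0.006,0,0.75]]]'
python3 -m jog '[[[0,0,0,0,0.75],[0,0,0,0,0.3],[0,0,0,0,0.3],[0,0,0,0,0.3],[0,0,0,0,0.3]]]' 30
```

```text
t: 29.35
position: [0.4803, -0.3334, 0.0107]
ee_rot: [-0.062, -3.139, -0.003]
ft_force: [0.8, 0.2, -0.3]
gripper_width: 0.0639
gripper_force: 0.0
t: 29.85
position: [0.4827, -0.3369, 0.0141]
ee_rot: [0.064, 3.137, -0.004]
ft_force: [-0.6, -1.1, 6.6]
gripper_width: 0.037
gripper_force: 29.8
```

```bash
python3 -m jog '[[[0.004,0,-0.015,0,0.3],[0.0068,0,-0.0155,0,0.3],[0.0085,0,-0.0125,0,0.3],[0.0093,0,-0.012,0,0.3],[0.0115,0,-0.0105,0,0.3],[0.012,0,-0.009,0,0.3],[0,0,0,0,0.3]]]'
python3 -m jog '[[[0.0135,0,-0.0068,0,0.3],[0.0141,0,-0.0055,0,0.3],[0.015,0,-0.003,0,0.3],[0.015,0,-0.002,0,0.3],[0.015,0,0,0,0.3],[0.015,0,0.0015,0,0.3],[0,0,0,0,0.3]]]'
python3 - <<'E'
from h import *
a=shot('wrist')['pixels'];b=shot('scene')['pixels'][140:340,120:320]
b=cv2.resize(b,(400,400),interpolation=2)
cv2.imwrite('pics/w4.png',np.hstack([cv2.resize(a,(400,250)),b[:250]])[:,:,::-1])
E
```

```text
t: 30.55
position: [0.4276, -0.3335, 0.0879]
ee_rot: [0.066, 3.141, -0.001]
ft_force: [-0.2, 0.7, -3.0]
gripper_width: 0.0372
gripper_force: 30.3
t: 31.25
position: [0.3388, -0.3286, 0.1016]
ee_rot: [-0.067, -3.139, -0.003]
ft_force: [0.5, -0.7, -2.9]
gripper_width: 0.0368
gripper_force: 30.5
```

View pics/w4.png

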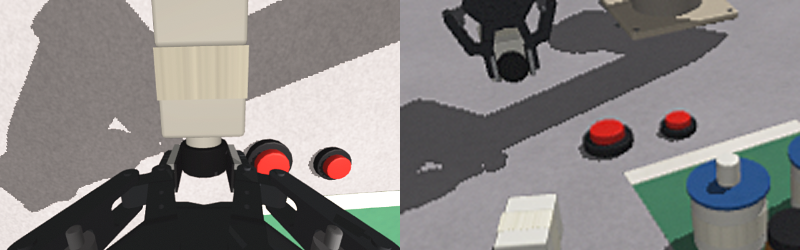

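The wrist view shows the bottle still nearly horizontal behind the pads (body at 200,90), so it didn't pivot at 30 N. I'll drop the grip to 20 N and check the lean.

```bash
cat > k.py <<'E'
from h import *
np.set_printoptions(precision=4,suppress=True)
o=env.observe();t=o['position'];print(t,o['gripper_width'],o['gripper_force'])
P,C=cloud(shot('wrist'));q=P[(np.hypot(P[:,0]-t[0],P[:,1]-t[1])<.16)&(P[:,2]>.012)&(C.min(1)>85)&(P[:,2]<t[2]+.09)&(abs(P[:,1]-t[1])<.05)]
c=q.mean(0);v=np.linalg.svd(q-c,full_matrices=False)[2];print(len(q),'normal',v[2],'min',q.min(0),'max',q.max(0))
for lo in np.arange(q[:,0].min(),q[:,0].max(),.015):
    s=q[abs(q[:,0]-lo)<.003]
    if len(s)>5: print(round(lo,3),np.percentile(s[:,2],[5,50,95]))
E
python3 k.py;python3 -m jog '[[[0,0,0,0,0.3],[0,0,0,0,0.3],[0,0,0,0,0.3],[0,0,0,0,0.3],[0,0,0,0,0.3]]]' 20; python3 k.py
```

```text
[ 0.341  -0.3298  0.1022] 0.03707683658402795 30.488888025283813
34119 normal [-0.0199  0.014   0.9997] min [ 0.2316 -0.3798  0.1042] max [ 0.3558 -0.2807  0.1922]
0.232 [0.1345 0.1358 0.1368]
0.247 [0.1353 0.1366 0.1376]
0.262 [0.1366 0.1377 0.1387]
0.277 [0.1374 0.1385 0.1396]
0.292 [0.1379 0.139  0.1401]
0.307 [0.1388 0.1398 0.1408]
0.322 [0.1197 0.1263 0.1783]
0.337 [0.1093 0.1584 0.1736]
0.352 [0.1188 0.1555 0.1785]
t: 31.9
position: [0.3416, -0.3298, 0.1024]
ee_rot: [-0.064, -3.141, -0.0]
ft_force: [0.0, -0.1, -2.7]
gripper_width: 0.0368
gripper_force: 30.5
[ 0.3416 -0.3298  0.1024] 0.03681899892335481 30.4877507686615
34149 normal [-0.0201  0.0133  0.9997] min [ 0.2317 -0.3798  0.1032] max [ 0.3551 -0.2804  0.1922]
0.232 [0.1345 0.1358 0.1369]
0.247 [0.1355 0.1367 0.1378]
0.262 [0.1367 0.1378 0.1389]
0.277 [0.1376 0.1386 0.1397]
0.292 [0.138  0.1392 0.1402]
0.307 [0.1389 0.14   0.141 ]
0.322 [0.1199 0.1262 0.1288]
0.337 [0.1094 0.1408 0.1735]
0.352 [0.1182 0.1544 0.1785]
```

```bash
python3 -m jog '[[[0,0,0,0,0.4],[0,0,0,0,0.4],[0,0,0,0,0.4]]]' 20; python3 k.py | head -4;  python3 -m jog '[[[0,0,0,0,0.42],[0,0,0,0,0.42],[0,0,0,0,0.42]]]' 20; python3 k.py|head -4
```

```text
t: 32.25
position: [0.3414, -0.3298, 0.1024]
ee_rot: [-0.064, -3.141, 0.0]
ft_force: [0.3, -0.2, -2.1]
gripper_width: 0.037
gripper_force: 30.5
[ 0.3414 -0.3298  0.1024] 0.037003279517113304 30.488877296447754
34118 normal [-0.0192  0.0132  0.9997] min [ 0.2317 -0.3797  0.1048] max [ 0.3553 -0.2799  0.1923]
0.232 [0.1348 0.1359 0.1372]
0.247 [0.1355 0.1367 0.1378]
t: 32.6
position: [0.3414, -0.3298, 0.1024]
ee_rot: [0.064, 3.141, 0.0]
ft_force: [0.4, -0.8, -2.6]
gripper_width: 0.0371
gripper_force: 30.5
[ 0.3414 -0.3298  0.1024] 0.03710994270988165 30.488596558570862
34129 normal [-0.0193  0.0134  0.9997] min [ 0.2316 -0.3798  0.1048] max [ 0.3553 -0.2803  0.1924]
0.232 [0.1346 0.1359 0.137 ]
0.247 [0.1356 0.1367 0.1379]
```

```bash
python3 -m jog '[[[-0.04,0,0,0,0.42],[-0.04,0,0,0,0.42],[-0.02,0,0.01,0,0.42],[0,0,0.03,0,0.42],[0,0,0.025,0,0.42],[0,0,0.015,0,0.42],[0,0,0.006,0,0.42],[0,0,0,0,0.42]]]'
python3 -m jog '[[[0,0,0,0,0.6],[0,0,0,0,0.6],[0,0,0,0,0.6],[-0.005,0,0,0,0.6],[0,0,0,0,0.3],[0,0,0,0,0.3],[0,0,0,0,0.3],[0,0,0,0,0.3]]]' 20
python3 -m jog '[[[0,0,-0.015,0,0.3],[0,0,-0.015,0,0.3],[0,0,-0.015,0,0.3],[0,0,-0.015,0,0.3],[0,0,0,0,0.3],[0,0,0,0,0.3]]]'; python3 k.py
```

```text
t: 33.45
position: [0.4406, -0.3333, 0.0159]
ee_rot: [-0.064, -3.139, -0.002]
ft_force: [0.0, 0.9, -0.6]
gripper_width: 0.0369
gripper_force: 30.4
t: 34.25
position: [0.4474, -0.3347, 0.0172]
ee_rot: [0.064, 3.139, -0.002]
ft_force: [1.4, 0.5, 4.1]
gripper_width: 0.0372
gripper_force: 20.3
t: 34.85
position: [0.4465, -0.3342, 0.0761]
ee_rot: [0.064, 3.14, -0.0]
ft_force: [1.4, -0.3, 0.4]
gripper_width: 0.037
gripper_force: 22.4
[ 0.4465 -0.3342  0.0761] 0.037035068956868165 22.445444762706757
18633 normal [ 0.128   0.8944 -0.4285] min [ 0.3337 -0.3828  0.012 ] max [ 0.5481 -0.2898  0.166 ]
0.334 [0.0443 0.0461 0.0474]
0.349 [0.0524 0.0547 0.0569]
0.364 [0.0627 0.065  0.0672]
0.379 [0.0727 0.075  0.0773]
0.394 [0.0822 0.0846 0.0869]
0.409 [0.0806 0.0852 0.0893]
0.424 [0.0591 0.065  0.083 ]
0.439 [0.0828 0.1141 0.1488]
0.454 [0.0743 0.0819 0.1515]
0.529 [0.0149 0.0198 0.0291]
0.544 [0.0127 0.0178 0.0226]
```

```bash
python3 -m jog '[[[0.0099,0,-0.008,0,0.3],[0.0099,0,-0.0078,0,0.3],[0.014,0,-0.007,0,0.3],[0.0145,0,-0.006,0,0.3],[0.0155,0,-0.003,0,0.3],[0.0155,0,-0.002,0,0.3],[0,0,0,0,0.3]]]';python3 k.py
python3 -m jog '[[[0.01,0,0,0,0.3],[0.01,0,0,0,0.3],[0,0,-0.005,0,0.3],[0,0,0,0,0.3],[0,0,0,0,0.3]]]';python3 k.py
```

```text
t: 35.6
position: [0.3644, -0.33, 0.1101]
ee_rot: [-0.067, -3.139, -0.002]
ft_force: [0.2, -0.3, -2.0]
gripper_width: 0.0369
gripper_force: 22.4
[ 0.3644 -0.33    0.1101] 0.036859212442514035 22.378073036670685
17248 normal [ 0.5431 -0.0567 -0.8378] min [ 0.2555 -0.3799  0.0681] max [ 0.3781 -0.2805  0.1997]
0.256 [0.0701 0.0713 0.073 ]
0.271 [0.079  0.0816 0.0844]
0.286 [0.0913 0.0939 0.0964]
0.301 [0.1032 0.1057 0.1079]
0.316 [0.1145 0.1173 0.1199]
0.331 [0.1086 0.1126 0.1154]
0.346 [0.0888 0.0937 0.19  ]
0.361 [0.1171 0.1523 0.1566]
0.376 [0.1093 0.1455 0.1856]
t: 36.15
position: [0.3477, -0.3305, 0.1156]
ee_rot: [0.064, 3.14, -0.001]
ft_force: [-0.6, 0.3, -2.3]
gripper_width: 0.0369
gripper_force: 22.4
[ 0.3477 -0.3305  0.1156] 0.03694525788202451 22.43550717830658
16664 normal [ 0.5731 -0.0647 -0.817 ] min [ 0.2408 -0.3805  0.0691] max [ 0.3612 -0.2806  0.2055]
0.241 [0.0707 0.0732 0.0748]
0.256 [0.0816 0.0845 0.087 ]
0.271 [0.0948 0.0976 0.1003]
0.286 [0.1074 0.11   0.1125]
0.301 [0.1198 0.1226 0.1251]
0.316 [0.1118 0.1162 0.1195]
0.331 [0.0934 0.0986 0.1943]
0.346 [0.1703 0.1712 0.1717]
0.361 [0.1145 0.1424 0.1909]
```

```bash
python3 -m jog '[[[0,0,-0.05,0,0.3],[0,0,-0.04,0,0.3],[0,0,-0.03,0,0.3],[0,0,-0.02,0,0.3],[0,0,-0.01,0,0.3],[0,0,0,0,0.3]]]';sed -i 's/(P\[:,2\]>.012)/(P[:,2]>t[2]-.1)/' k.py; python3 k.py
```

```text
t: 36.8
position: [0.3479, -0.3308, 0.2664]
ee_rot: [0.064, 3.139, -0.003]
ft_force: [-0.5, -0.9, -2.6]
gripper_width: 0.0371
gripper_force: 21.5
[ 0.3479 -0.3308  0.2664] 0.037131334550291016 21.473804712295532
11319 normal [ 0.7812 -0.093  -0.6173] min [ 0.2641 -0.3807  0.1908] max [ 0.3637 -0.2829  0.356 ]
0.264 [0.1927 0.1958 0.1985]
0.279 [0.2124 0.2177 0.2229]
0.294 [0.2373 0.2424 0.247 ]
0.309 [0.2607 0.2626 0.2638]
0.324 [0.2527 0.2557 0.2631]
0.339 [0.244  0.2885 0.3405]
0.354 [0.2717 0.3216 0.3437]
```

```bash
python3 -m jog '[[[0,0,0.015,0,0.3],[0,0,0.03,0,0.3],[0,0,0.03,0,0.3],[0,0,0.03,0,0.3],[0,0,0.015,0,0.3],[0,0,0,0,0.3]]]'
python3 -m jog '[[[0,0,-0.05,0,0.3],[0,0,-0.04,0,0.3],[0,0,-0.03,0,0.3],[0,0,-0.02,0,0.3],[0,0,-0.01,0,0.3],[0,0,0,0,0.3]]]'; python3 k.py
```

```text
t: 37.45
position: [0.3444, -0.3266, 0.1405]
ee_rot: [-0.064, -3.135, -0.012]
ft_force: [-0.4, 1.1, -1.9]
gripper_width: 0.0369
gripper_force: 21.4
t: 38.05
position: [0.3477, -0.3307, 0.2967]
ee_rot: [0.064, 3.139, -0.004]
ft_force: [-0.4, 0.5, -2.6]
gripper_width: 0.0372
gripper_force: 21.0
[ 0.3477 -0.3307  0.2967] 0.03716362932657757 21.01928561925888
10143 normal [ 0.8356 -0.0922 -0.5415] min [ 0.2719 -0.3807  0.2164] max [ 0.3642 -0.2824  0.3866]
0.272 [0.2176 0.22   0.2233]
0.287 [0.2396 0.2474 0.2536]
0.302 [0.2707 0.277  0.2834]
0.317 [0.2852 0.2871 0.2887]
0.332 [0.2779 0.2807 0.347 ]
0.347 [0.2706 0.2724 0.3522]
0.362 [0.2997 0.3016 0.3744]
```

```bash
python3 -m jog '[[[0,0.02,0,0,0.3],[0,0.04,0,0,0.3],[0,0.04,0,0,0.3],[0,0.04,0,0,0.3],[0,0.02,0,0,0.3],[0,0,0,0,0.3]]]'
python3 -m jog '[[[-0.02,0,0,0,0.3],[-0.04,0,0,0,0.3],[-0.05,0,0,0,0.3],[-0.05,0,0,0,0.3],[0.03,0,0,0,0.3],[0,0,0,0,0.3]]]'; python3 k.py
```

```text
t: 38.7
position: [0.352, -0.1664, 0.2934]
ee_rot: [-0.058, -3.138, -0.005]
ft_force: [-0.2, -0.5, -2.0]
gripper_width: 0.0371
gripper_force: 21.1
t: 39.3
position: [0.4816, -0.175, 0.2905]
ee_rot: [-0.064, -3.13, -0.007]
ft_force: [-1.2, 0.3, -1.3]
gripper_width: 0.0369
gripper_force: 20.3
[ 0.4816 -0.175   0.2905] 0.03694520297541209 20.281033515930176
4573 normal [ 0.9782 -0.0552 -0.2002] min [ 0.4519 -0.2241  0.1905] max [ 0.4969 -0.125   0.3804]
0.452 [0.1987 0.2396 0.2673]
0.467 [0.268  0.2694 0.3284]
0.482 [0.2675 0.269  0.2953]
0.497 [0.3423 0.353  0.3673]
```

```bash
python3 -m jog '[[[-0.02,0.005,0.01,0,0.3],[-0.03,0.005,0.03,0,0.3],[-0.015,0,0.04,0,0.3],[-0.006,0,0.04,0,0.3],[0,0,0.03,0,0.3],[0,0,0.015,0,0.3],[0,0,0,0,0.3],[0,0,0,0,0.3]]]'; python3 k.py
python3 -m jog '[[[0,0,0.004,0,0.3],[0,0,0.004,0,0.3],[0,0,0,0,0.3]]]'
```

```text
t: 40.15
position: [0.5549, -0.1687, 0.1308]
ee_rot: [0.065, 3.14, -0.0]
ft_force: [0.2, 0.1, -1.6]
gripper_width: 0.0371
gripper_force: 20.6
[ 0.5549 -0.1687  0.1308] 0.03709777795605493 20.609663128852844
4267 normal [-0.3228  0.9393  0.116 ] min [ 0.5288 -0.2186  0.0321] max [ 0.6487 -0.1209  0.2205]
0.529 [0.0631 0.096  0.1079]
0.544 [0.1076 0.1089 0.1702]
0.559 [0.1084 0.1091 0.1363]
0.619 [0.0599 0.0682 0.0734]
0.634 [0.0526 0.0542 0.0556]
t: 40.5
position: [0.5548, -0.1684, 0.1223]
ee_rot: [0.064, 3.141, -0.0]
ft_force: [0.5, 0.0, -2.0]
gripper_width: 0.0369
gripper_force: 20.6
```

```bash
python3 -m jog '[[[0,0,0.004,0,0.3],[0,0,0.003,0,0.3],[0,0,0,0,0.3]]]';python3 -m jog '[[[0,0,0.003,0,0.3],[0,0,0.002,0,0.3],[0,0,0,0,0.3]]]';python3 -m jog '[[[0,0,0.002,0,0.3],[0,0,0,0,0.3]]]'; python3 k.py
```

```text
t: 40.8
position: [0.5544, -0.1682, 0.1145]
ee_rot: [-0.064, -3.14, -0.001]
ft_force: [-0.2, 0.9, -1.8]
gripper_width: 0.037
gripper_force: 20.6
t: 41.1
position: [0.5546, -0.1683, 0.1098]
ee_rot: [-0.064, -3.14, -0.001]
ft_force: [-0.3, -1.0, -2.1]
gripper_width: 0.0368
gripper_force: 20.6
t: 41.3
position: [0.5548, -0.1683, 0.108]
ee_rot: [-0.064, -3.141, -0.0]
ft_force: [-0.4, -0.2, -1.3]
gripper_width: 0.0367
gripper_force: 20.6
[ 0.5548 -0.1683  0.108 ] 0.03673911272365251 20.626448392868042
5160 normal [-0.1624  0.9713  0.1736] min [ 0.5281 -0.2182  0.008 ] max [ 0.6451 -0.1286  0.1976]
0.528 [0.0315 0.0694 0.0852]
0.543 [0.085  0.0862 0.1472]
0.558 [0.0855 0.0865 0.1623]
0.573 [0.1197 0.1202 0.1208]
0.618 [0.0453 0.0599 0.0718]
0.633 [0.0552 0.063  0.069 ]
```

```bash
python3 -m jog '[[[0,0,0.001,0,0.3],[0,0,0,0,0.55],[0,0,0,0,0.6],[0,0,0,0,0.6],[0,0,-0.03,0,0.6],[0,0,-0.05,0,0.6],[0,0,-0.05,0,0.6],[0,0,-0.04,0,0.6]]]'
cat > s.py <<'E'
from h import *
import sys
np.set_printoptions(precision=4,suppress=True)
for n in('top','scene'):
    im=shot(n,(n+sys.argv[1]) if len(sys.argv)>1 else None);P,C=cloud(im)
    q=P[(P[:,0]>.46)&(P[:,0]<.61)&(P[:,1]<.03)&(P[:,1]>-.25)&(P[:,2]>.1)&(P[:,2]<.13)]
    for lo,hi in((-.25,-.11),(-.11,.03)):
        s=q[(q[:,1]>lo)&(q[:,1]<hi)]
        if len(s)>20: print(n,'cap',len(s),s.min(0),s.max(0))
    for nm,x,y in(('tubA',.658,-.044),('tubB',.658,-.17)):
        s=P[near(P,x,y,.05,.08,.095)];print(n,nm,len(s),cv2.minEnclosingCircle((s[:,:2]*1000).astype(np.float32)),np.median(s[:,2]))
    q=P[(P[:,0]>.3)&(P[:,0]<.75)&(P[:,1]<-.25)&(P[:,2]>.047)&(P[:,2]<.062)&(C.min(1)>90)]
    if len(q)>50: print(n,'lying',box(q))
E
python3 s.py
```

```text
t: 42.15
position: [0.5555, -0.1686, 0.2807]
ee_rot: [0.064, 3.138, -0.002]
ft_force: [0.7, -0.3, -0.9]
gripper_width: 0.0513
gripper_force: 0.0
top tubA 1009 ((658.15869140625, -44.49923324584961), 45.92505645751953) 0.08480494039352826
top tubB 996 ((656.4444580078125, -170.27780151367188), 47.686771392822266) 0.08491774273639818
scene cap 209 [ 0.5663 -0.1664  0.1   ] [ 0.6028 -0.1296  0.1203]
scene tubA 647 ((659.5829467773438, -45.27174758911133), 47.20728302001953) 0.08545871826821871
scene tubB 773 ((657.345458984375, -168.8467559814453), 48.9503059387207) 0.08550712756679685
scene lying (array([ 579.153 , -373.8274]), array([54.6485, 88.9025]), 69.24737548828125)
```

```bash
python3 -m jog '[[[0,0,0,0,0.6],[0,0,0,0,0.6]]]'; python3 s.py; python3 - <<'E'
from h import *
a=shot('wrist')['pixels'];b=shot('scene')['pixels'][140:340,120:440]
cv2.imwrite('pics/w5.png',np.vstack([cv2.resize(a,(480,300)),cv2.resize(b,(480,300),interpolation=2)])[:,:,::-1])
E
```

```text
t: 42.45
position: [0.5541, -0.1681, 0.2759]
ee_rot: [-0.064, -3.139, -0.001]
ft_force: [-0.3, -0.1, -0.6]
gripper_width: 0.0509
gripper_force: 0.0
top cap 21 [ 0.5632 -0.1616  0.1005] [ 0.5981 -0.1284  0.1219]
top tubA 1003 ((658.3170166015625, -44.20121765136719), 46.02876281738281) 0.08470388335628254
top tubB 996 ((656.5519409179688, -169.88079833984375), 47.45472717285156) 0.08499875226382125
scene cap 210 [ 0.5645 -0.1661  0.1003] [ 0.6037 -0.1299  0.1207]
scene tubA 647 ((660.319580078125, -44.56988525390625), 47.394344329833984) 0.08552648791079642
scene tubB 772 ((657.9636840820312, -171.5386505126953), 49.085838317871094) 0.0855216186216988
scene lying (array([ 580.2179, -374.5829]), array([55.141 , 86.4557]), 66.70934295654297)
```

View pics/w5.png

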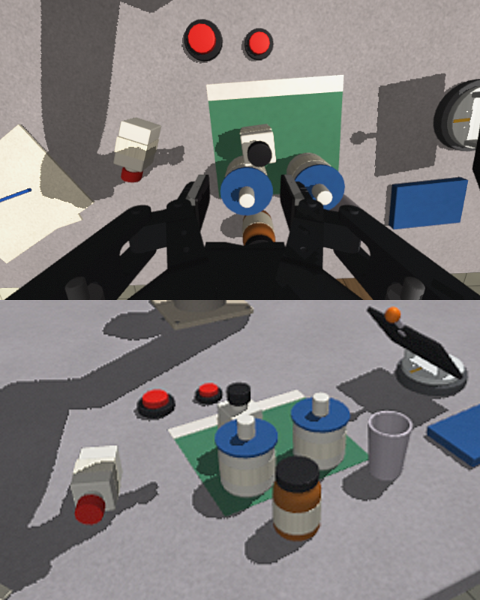

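The composite shows bottle C standing on the mat with its cap at wrist (259,153), close to tub B at (246,188), with both lids level. It has shifted about 3 cm since release. It is still on the mat, so I go on to bottle A (red cap, wrist 132,176).

```bash
python3 -m jog '[[[-0.02,-0.04,0,0,0.75],[-0.02,-0.04,0,0,0.75],[-0.02,-0.04,0,0,0.75],[-0.02,-0.04,0,0,0.75],[-0.02,-0.04,0,0,0.75],[-0.0028,-0.0267,0,0.107,0.75],[0,0,0,0.107,0.75],[0,0,0,0.106,0.75]]]'
python3 -m jog '[[[0,0,0,0,0.75],[0,0,0,0,0.75]]]'; python3 g.py | grep -A1 -e A -e '^\['
```

```text
t: 43.45
position: [0.6479, -0.4003, 0.2749]
ee_rot: [-0.573, -3.086, -0.002]
ft_force: [1.0, -0.4, 0.3]
gripper_width: 0.0641
gripper_force: 0.0
t: 43.65
position: [0.6481, -0.3989, 0.2762]
ee_rot: [-0.56, -3.09, -0.001]
ft_force: [-0.4, 1.1, 0.4]
gripper_width: 0.0642
gripper_force: 0.0
[ 0.6481 -0.3989  0.2762] [-0.9364  0.3509]
wrist A body (array([ 577.5107, -372.7918]), array([54.5014, 84.855 ]), 69.06070709228516) 0.05383644047698538
  cap 407 [ 0.6219 -0.4152  0.0273] [ 0.6519 -0.3762  0.048 ]
top A body (array([ 575.9434, -375.2336]), array([57.5249, 85.2518]), 68.47847747802734) 0.05396951847141551
  cap 111 [ 0.6242 -0.4113  0.027 ] [ 0.6512 -0.3782  0.0499]
scene A body (array([ 585.5073, -376.2799]), array([54.684 , 98.0367]), 68.47087860107422) 0.0546730917817031
  cap 242 [ 0.6288 -0.4164  0.0251] [ 0.6567 -0.3771  0.048 ]
```

```bash
python3 -m jog '[[[0.002,0,0.04,0,0.75],[0,0,0.045,0,0.75],[0,0,0.045,0,0.75],[0,0,0.045,0,0.75],[0,0,0.04,0,0.75],[0,0,0.025,0,0.75],[0,0,0.015,0,0.75],[0,0,0.004,0,0.75]]]'
python3 -m jog '[[[0,0,0,0,0.75],[0,0,0,0,0.3],[0,0,0,0,0.3],[0,0,0,0,0.3],[0,0,0,0,0.3]]]' 20
python3 -m jog '[[[0,0,-0.015,0,0.3],[0,0,-0.015,0,0.3],[0,0,-0.015,0,0.3],[0,0,-0.03,0,0.3],[0,0,-0.05,0,0.3],[0,0,-0.04,0,0.3],[0,0,-0.02,0,0.3],[0,0,-0.01,0,0.3]]]'
sed -i 's/abs(P\[:,1\]-t\[1\])<.05/(P[:,1]>t[1]-.05)/' k.py; python3 k.py
```

```text
t: 44.6
position: [0.6454, -0.3974, 0.0161]
ee_rot: [-0.562, -3.088, -0.002]
ft_force: [0.8, 0.3, -0.3]
gripper_width: 0.0641
gripper_force: 0.0
t: 45.1
position: [0.6481, -0.3996, 0.0208]
ee_rot: [0.563, 3.087, -0.003]
ft_force: [0.6, -0.3, 5.8]
gripper_width: 0.037
gripper_force: 20.7
t: 45.9
position: [0.6475, -0.3991, 0.2179]
ee_rot: [0.563, 3.086, -0.004]
ft_force: [-1.1, -0.0, -3.0]
gripper_width: 0.0365
gripper_force: 20.4
[ 0.6475 -0.3991  0.2179] 0.03649830088941547 20.385452806949615
4710 normal [ 0.9362 -0.3384 -0.0945] min [ 0.6155 -0.449   0.1181] max [ 0.684  -0.3411  0.3079]
0.615 [0.1869 0.2687 0.2791]
0.63 [0.1392 0.1906 0.2561]
0.645 [0.19   0.2289 0.2565]
0.66 [0.1907 0.2242 0.2562]
```

```bash
python3 -m jog '[[[0,0,-0.02,0,0.3],[0,0,-0.03,0,0.3],[0.005,0.006,-0.02,0,0.3],[0.012,0.015,-0.005,0,0.3],[0.02,0.025,0,0,0.3],[0.025,0.032,0,0,0.3],[0.025,0.032,0,0,0.3],[0.025,0.032,0,0,0.3]]]' 
python3 -m jog '[[[0.025,0.032,0,0,0.3],[0.025,0.032,0,0,0.3],[0.025,0.032,0,0,0.3],[0.021,0.025,0,0,0.3],[0.015,0.016,0,0,0.3],[0.008,0.009,0,0,0.3],[0.001,0.002,0,0,0.3],[0,0,0,0,0.3]]]' 
python3 k.py
```

```text
t: 46.75
position: [0.5899, -0.224, 0.2856]
ee_rot: [-0.564, -3.086, -0.003]
ft_force: [0.3, -0.5, -2.7]
gripper_width: 0.0366
gripper_force: 20.9
t: 47.55
position: [0.5318, -0.0455, 0.2875]
ee_rot: [-0.563, -3.09, 0.001]
ft_force: [0.4, -0.0, -3.1]
gripper_width: 0.0367
gripper_force: 20.9
[ 0.5318 -0.0455  0.2875] 0.036690611399800836 20.87647408246994
3896 normal [ 0.9367 -0.3451 -0.0585] min [ 0.4985 -0.0953  0.1894] max [0.5699 0.0149 0.3771]
0.514 [0.2172 0.2592 0.3256]
0.529 [0.2139 0.2891 0.3264]
0.544 [0.2596 0.2614 0.3124]
0.559 [0.3395 0.3455 0.348 ]
```

```bash
python3 -m jog '[[[0,0,0.02,0,0.3],[0,0,0.04,0,0.3],[0,0,0.04,0,0.3],[0,0,0.035,0,0.3],[0,0,0.02,0,0.3],[0,0,0.01,0,0.3],[0,0,0,0,0.3],[0,0,0,0,0.3]]]' 
python3 k.py; python3 -m jog '[[[0,0,0.003,0,0.3],[0,0,0.003,0,0.3],[0,0,0,0,0.3]]]';python3 -m jog '[[[0,0,0.003,0,0.3],[0,0,0.003,0,0.3],[0,0,0,0,0.3]]]';python3 -m jog '[[[0,0,0.003,0,0.3],[0,0,0,0,0.3]]]'; python3 k.py
```

```text
t: 48.4
position: [0.5331, -0.0459, 0.1242]
ee_rot: [0.565, 3.089, -0.0]
ft_force: [0.9, -0.3, -2.1]
gripper_width: 0.0367
gripper_force: 20.9
[ 0.5331 -0.0459  0.1242] 0.036689133259068515 20.854263603687286
5039 normal [-0.0424 -0.9896  0.1373] min [ 0.5015 -0.0937  0.0243] max [0.6392 0.0198 0.2142]
0.516 [0.0449 0.096  0.1623]
0.531 [0.095  0.1326 0.1622]
0.546 [0.0974 0.1302 0.2126]
0.621 [0.0308 0.0556 0.0729]
0.636 [0.0498 0.0541 0.0565]
t: 48.75
position: [0.5318, -0.0451, 0.1173]
ee_rot: [0.563, 3.091, -0.0]
ft_force: [-1.3, 0.3, -3.2]
gripper_width: 0.0366
gripper_force: 20.9
t: 49.05
position: [0.5339, -0.0458, 0.1128]
ee_rot: [0.563, 3.086, -0.001]
ft_force: [0.8, 0.2, 3.9]
gripper_width: 0.0364
gripper_force: 21.4
t: 49.25
position: [0.5367, -0.0467, 0.1122]
ee_rot: [0.562, 3.08, -0.003]
ft_force: [1.0, -1.1, 12.0]
gripper_width: 0.0366
gripper_force: 22.0
[ 0.5367 -0.0467  0.1122] 0.03662798877264969 22.03210026025772
4693 normal [ 0.1143 -0.9872  0.111 ] min [ 0.508  -0.0948  0.0132] max [0.6349 0.0188 0.2021]
0.508 [0.0505 0.0789 0.0844]
0.523 [0.0303 0.0844 0.0866]
0.538 [0.0843 0.0857 0.1583]
0.553 [0.0868 0.1181 0.1506]
0.568 [0.0881 0.0888 0.0894]
0.613 [0.0268 0.052  0.0735]
0.628 [0.0526 0.0543 0.0555]
```

```bash
python3 -m jog '[[[0,0,-0.005,0,0.3],[0,0,0,0,0.3],[0,0,0,0,0.5],[0,0,0,0,0.55],[0,0,0,0,0.6],[0,0,0,0,0.6],[0,0,-0.02,0,0.6],[0,0,-0.04,0,0.6]]]'
python3 -m jog '[[[0,0,-0.05,0,0.2],[0,0,-0.05,0,0.2],[0,0,0,0,0],[0,0,0,0,0]]]'
python3 s.py 6; python3 - <<'E'
from h import *
a=shot('wrist')['pixels'];b=cv2.imread('pics/scene6.png')[:,:,::-1][140:340,120:440]
cv2.imwrite('pics/w6.png',np.vstack([cv2.resize(a,(480,300)),cv2.resize(b,(480,300),interpolation=2)])[:,:,::-1])
E
```

```text
t: 50.1
position: [0.5286, -0.0445, 0.1703]
ee_rot: [-0.562, -3.082, -0.0]
ft_force: [0.3, 0.3, 0.2]
gripper_width: 0.0512
gripper_force: 0.0
t: 50.5
position: [0.533, -0.0454, 0.2751]
ee_rot: [0.563, 3.086, -0.0]
ft_force: [0.2, -0.1, -1.0]
gripper_width: 0.0
gripper_force: 0.0
top tubA 49 ((693.1176147460938, -55.98973083496094), 19.585227966308594) 0.0848103614166611
top tubB 476 ((658.476806640625, -170.20147705078125), 45.98689651489258) 0.0848779589674199
scene cap 208 [ 0.566  -0.1664  0.1001] [ 0.6029 -0.1306  0.1202]
scene cap 181 [ 0.5312 -0.071   0.1003] [ 0.567  -0.035   0.1209]
scene tubA 644 ((661.2273559570312, -43.66591262817383), 47.70629119873047) 0.08544553912436187
scene tubB 775 ((657.5390625, -172.24102783203125), 49.3287239074707) 0.085507146725471
```

View pics/w6.png

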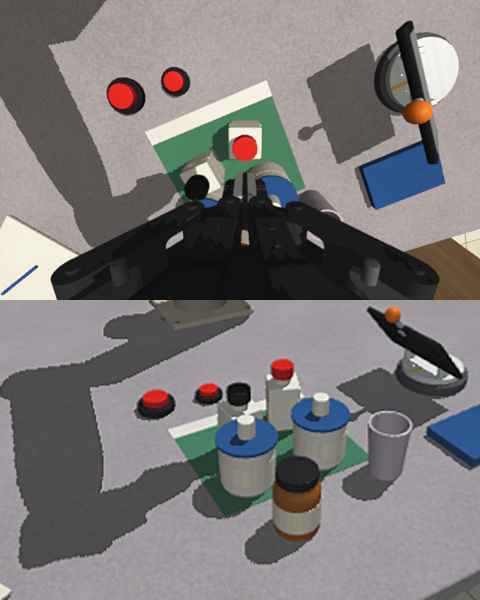

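The composite shows both bottles standing, red cap at wrist (245,148) and black cap at (197,187), with lids level and the tablet leaning to the mat. Next I move over the smaller button and re-measure it and the ball.

```bash
python3 -m jog '[[[0.02,-0.03,0,0,0],[0.02,-0.03,0,0,0],[0.02,-0.03,0,0,0],[0.02,-0.03,0,0,0],[0.003,-0.01,0,0,0],[0,0,0,0,0],[0,0,0,0,0]]]'
python3 - <<'E'
from m import *
print(env.observe()['position'])
for n,im in(('w',shot('wrist')),('t',T),('s',S)):
    P,C=cloud(im);q=P[near(P,.408,-.137,.035,.005,.035)&(C[:,0]>100)&(C[:,1]<.4*C[:,0])]
    if len(q)>10:
        z=np.percentile(q[:,2],80);k=q[abs(q[:,2]-z)<.003];print(n,len(q),cv2.minEnclosingCircle((k[:,:2]*1000).astype(np.float32)),z)
E
python3 f.py; python3 s.py
```

```text
t: 51.35
position: [0.4085, -0.1372, 0.2724]
ee_rot: [-0.564, -3.09, -0.001]
ft_force: [0.6, 0.5, 0.7]
gripper_width: -0.0001
gripper_force: 0.0
[ 0.409  -0.137   0.2728]
w 519 ((408.90869140625, -135.78836059570312), 17.647348403930664) 0.022297040141023395
t 35 ((417.8697509765625, -138.73358154296875), 11.87118148803711) 0.02353182085712571
s 82 ((411.4799499511719, -138.7187042236328), 17.40397071838379) 0.02323503861554701
[ 0.409  -0.137   0.2729]
top 97 [0.5615 0.1584 0.1719] 0.011250735846937499 0.18539948974485498 [0.5606 0.1579 0.1788]
scene 79 [0.5643 0.1568 0.1689] 0.012046888844195712 0.1816586538999 [0.57   0.152  0.1727]
top cap 212 [ 0.5629 -0.1644  0.102 ] [ 0.5986 -0.1282  0.1235]
top cap 208 [ 0.528  -0.0707  0.1001] [ 0.5633 -0.0334  0.1222]
top tubA 1003 ((658.229736328125, -44.78940963745117), 45.95525360107422) 0.08478791603946312
top tubB 1010 ((656.2117919921875, -170.5292510986328), 47.72392272949219) 0.084863307998576
scene cap 209 [ 0.5651 -0.1672  0.1001] [ 0.6026 -0.1306  0.1201]
scene cap 184 [ 0.5304 -0.0717  0.1001] [ 0.5685 -0.0349  0.12  ]
scene tubA 644 ((659.2056274414062, -45.14686965942383), 47.61846160888672) 0.08539330354160729
scene tubB 771 ((657.4677124023438, -171.59219360351562), 49.36036682128906) 0.08546094117865266
```

```bash
python3 -m jog '[[[0,0,0.045,0,0],[0,0,0.05,0,0],[0,0,0.05,0,0],[0,0,0.05,0,0],[0,0,0.03,0,0],[0,0,0.015,0,0],[0,0,0,0,0],[0,0,0,0,0]]]'
python3 -m jog '[[[0,0,0.005,0,0],[0,0,0.004,0,0],[0,0,0.003,0,0],[0,0,0.002,0,0],[0,0,0.001,0,0],[0,0,0,0,0],[0,0,0,0,0]]]'
```

```text
t: 52.55
position: [0.4087, -0.1376, 0.0335]
ee_rot: [0.563, 3.091, 0.0]
ft_force: [0.6, -0.4, 0.3]
gripper_width: 0.0001
gripper_force: 0.0
t: 53.25
position: [0.409, -0.1378, 0.0186]
ee_rot: [0.564, 3.089, -0.001]
ft_force: [1.5, -0.1, 2.7]
gripper_width: 0.0003
gripper_force: 1.3
```

```bash
python3 -m jog '[[[0,0,0.002,0,0],[0,0,0.001,0,0],[0,0,0,0,0]]]';python3 -m jog '[[[0,0,0.002,0,0],[0,0,0,0,0],[0,0,0,0,0]]]';python3 -m jog '[[[0,0,0.001,0,0],[0,0,0,0,0],[0,0,0,0,0]]]'
```

```text
t: 53.55
position: [0.409, -0.1379, 0.0159]
ee_rot: [0.563, 3.09, -0.001]
ft_force: [-1.0, 0.6, 7.5]
gripper_width: -0.0001
gripper_force: 4.3
t: 53.85
position: [0.4091, -0.1379, 0.0156]
ee_rot: [0.563, 3.09, -0.001]
ft_force: [-4.7, 3.3, 25.9]
gripper_width: 0.0
gripper_force: 12.9
t: 54.15
position: [0.4091, -0.1379, 0.0154]
ee_rot: [0.563, 3.09, -0.001]
ft_force: [-7.7, 2.8, 34.6]
gripper_width: 0.0003
gripper_force: 17.2
```

```bash
python3 -m jog '[[[0,0,-0.01,0,0],[0,0,-0.02,0,0],[0,0,-0.04,0.15,0],[0,0,-0.05,0.15,0],[0,0,-0.05,0.15,0],[0,0,-0.05,0.15,0],[0,0,-0.05,0.15,0],[0,0,0,0.15,0]]]'
python3 -m jog '[[[0,0,0,0.15,0.23],[0,0,0,0.15,0.23],[0,0,0,0,0.23]]]' 40
python3 - <<'E'
from h import *
o=env.observe();M=R.from_rotvec(o['ee_rot']).as_matrix();print(o['position'],M[:2,0])
d=np.array([.562,.1,.155])-o['position'];print(M.T@d)
E
```

```text
t: 54.95
position: [0.4116, -0.1392, 0.2892]
ee_rot: [1.853, 2.522, 0.003]
ft_force: [-1.0, -1.0, -0.1]
gripper_width: 0.0
gripper_force: 0.0
t: 55.25
position: [0.4074, -0.1371, 0.2813]
ee_rot: [-2.208, -2.231, 0.001]
ft_force: [-0.6, 0.4, 0.3]
gripper_width: 0.0196
gripper_force: 0.0
[ 0.40740502 -0.13709009  0.28130341] [-0.0102371   0.99994708]
[0.23536657 0.15728034 0.12621149]
```

```bash
python3 -m jog '[[[0.03,0.02,0,0,0.23],[0.04,0.03,0,0,0.23],[0.04,0.03,0,0,0.23],[0.04,0.03,0,0,0.23],[0.04,0.025,0,0,0.23],[0.03,0.015,0,0,0.23],[0.0154,0.0073,0,0,0.23],[0,0,0,0,0.23]]]'
python3 -m jog '[[[0,0,0.03,0,0.23],[0,0,0.04,0,0.23],[0,0,0.04,0,0.23],[0,0,0.016,0,0.23],[0,0,0,0,0.23],[0,0,0,0,0.23]]]'; python3 f.py
```

```text
t: 56.05
position: [0.5632, 0.101, 0.2811]
ee_rot: [-2.204, -2.237, 0.002]
ft_force: [0.4, -0.2, -0.6]
gripper_width: 0.0198
gripper_force: 0.0
t: 56.65
position: [0.5628, 0.0984, 0.1565]
ee_rot: [-2.211, -2.232, 0.001]
ft_force: [0.1, -0.4, -0.2]
gripper_width: 0.0195
gripper_force: 0.0
[0.5628 0.0984 0.1565]
wrist 2391 [0.5621 0.1594 0.1679] 0.013689086688463747 0.18278734275635553 [0.5629 0.1588 0.1774]
scene 80 [0.5641 0.157  0.1691] 0.012379049325171806 0.1825295804506777 [0.5705 0.1518 0.173 ]
```

```bash
python3 -m jog '[[[0.02,0,0,0,0.23],[0.015,0,0,0,0.23],[0.01,0,-0.003,0,0.23],[0.01,0,-0.006,0,0.23],[0.01,0,-0.006,0,0.23],[0.01,0,-0.004,0,0.23],[0.01,0,-0.004,0,0.23],[0,0,0,0,0.23]]]'
python3 -m jog '[[[0.01,0,-0.004,0,0.23],[0.01,0,-0.002,0,0.23],[0.01,0,-0.002,0,0.23],[0.008,0,-0.001,0,0.23],[0,0,0,0,0.23]]]'; python3 f.py
```

```text
t: 57.6
position: [0.5649, 0.1839, 0.1832]
ee_rot: [2.205, 2.228, 0.003]
ft_force: [0.5, -5.2, 7.3]
gripper_width: 0.0195
gripper_force: 4.7
t: 58.1
position: [0.5619, 0.2229, 0.1901]
ee_rot: [2.207, 2.233, -0.0]
ft_force: [-2.0, -1.2, 3.2]
gripper_width: 0.0198
gripper_force: 2.0
[0.5619 0.2229 0.1901]
wrist 2362 [0.5604 0.2408 0.1959] 0.02068485755538733 0.2190728130377378 [0.5605 0.2469 0.2136]
```

```bash
python3 -m jog '[[[0.004,0,0,0,0.23],[0.003,0,0,0,0.23],[0,0,0,0,0.23]]]'; python3 -m jog '[[[0.004,0,0,0,0.23],[0,0,0,0,0.23]]]'; python3 -m jog '[[[0.003,0,0,0,0.23],[0,0,0,0,0.23]]]'
```

```text
t: 58.55
position: [0.5611, 0.229, 0.1883]
ee_rot: [-2.21, -2.233, 0.004]
ft_force: [-4.1, -3.2, 3.8]
gripper_width: 0.0193
gripper_force: 2.9
t: 58.75
position: [0.5613, 0.2297, 0.1884]
ee_rot: [2.208, 2.227, -0.012]
ft_force: [-3.2, -12.2, 7.0]
gripper_width: 0.0196
gripper_force: 5.9
t: 58.95
position: [0.5613, 0.2301, 0.1885]
ee_rot: [2.206, 2.222, -0.018]
ft_force: [-2.2, -18.6, 8.7]
gripper_width: 0.02
gripper_force: 8.3
```

At the stop. Now I back off in -Y and then up, and do a last check.

```bash
python3 -m jog '[[[-0.012,0,0,0,0.23],[-0.02,0,0,0,0.23],[-0.03,0,0,0,0.23],[-0.03,0,0,0,0.23],[-0.02,0,-0.03,0,0.23],[-0.03,-0.03,-0.04,0,0.23],[-0.04,-0.04,-0.04,0,0.23],[-0.04,-0.04,0,0,0.23]]]'
python3 -m jog '[[[-0.03,-0.04,0,0,0.23],[0,-0.03,0,0,0.23],[0,0,0,0,0.23],[0,0,0,0,0.23],[0,0,0,0,0.23]]]'; python3 f.py; python3 s.py 9; python3 - <<'E'
from m import *
for n,im in(('t',T),('s',S)):
    P,C=cloud(im);q=P[near(P,.408,-.137,.035,.005,.035)&(C[:,0]>100)&(C[:,1]<.4*C[:,0])];print(n,np.percentile(q[:,2],80))
E
```

```text
t: 59.75
position: [0.4773, 0.0332, 0.2859]
ee_rot: [2.204, 2.229, 0.013]
ft_force: [0.2, -1.5, 0.7]
gripper_width: 0.0197
gripper_force: 0.0
t: 60.25
position: [0.4055, 0.0032, 0.2815]
ee_rot: [2.209, 2.232, 0.002]
ft_force: [0.4, -0.5, 0.4]
gripper_width: 0.0196
gripper_force: 0.0
[0.4055 0.0032 0.2815]
top 99 [0.5595 0.248  0.2088] 0.011057286480966185 0.2215424771538026 [0.5596 0.2467 0.2153]
scene 77 [0.5632 0.2457 0.2065] 0.011249687503952473 0.21864590801135247 [0.5684 0.2422 0.2091]
top cap 210 [ 0.5629 -0.1644  0.1006] [ 0.5984 -0.1289  0.1222]
top cap 208 [ 0.5282 -0.0707  0.1003] [ 0.5632 -0.0334  0.1242]
top tubA 1011 ((658.3568115234375, -44.16270065307617), 46.02912521362305) 0.08489754731453814
top tubB 1008 ((656.38916015625, -170.8106689453125), 47.620506286621094) 0.08504647387073738
scene cap 209 [ 0.5663 -0.1661  0.1004] [ 0.6039 -0.1304  0.1205]
scene cap 182 [ 0.5291 -0.0709  0.1001] [ 0.5679 -0.0353  0.1208]
scene tubA 650 ((658.95556640625, -44.107704162597656), 47.888221740722656) 0.085520102926196
scene tubB 777 ((658.0802001953125, -170.41302490234375), 48.82346725463867) 0.08543301310951562
t 0.023704782964667936
s 0.02295346147127637
```

View pics/scene9.png

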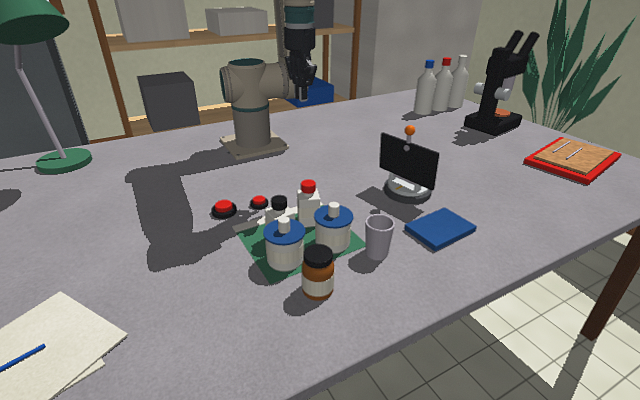

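The last scene view shows the tablet up with its ball at (410,130), bottle caps at (279,202) and (308,186), lids home at (284,230) and (333,214), and the button up.

```bash
python3 -c "
from cell import env; print(env.hand_in())"
```

```text
the job is handed in; nothing more can be done
None
```

I handed the job in at about 60 s with no verdict shown: by my last measurements both bottles that were there (red and black caps) stood on the mat, both lids were home, the smaller button had been pressed and had sprung back, the tablet was up at its stop, and the bystanders were left alone.

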